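# Cure two edges of a resin clock blank at the edge lamp and park it

### The job

Cure two edges of the blue resin clock blank at the UV edge lamp, sliding it flat on the bench and never lifting it: first push its white-striped edge squarely and centrally against the lamp's spring plate until the plate is fully home and keep it there for at least a second, then draw it off so that the plate springs out, turn it a quarter turn and do the same with the orange-striped edge. Finally slide the blank into the bent metal bracket so that it sits snug and flush against both legs, let go and leave it there; leave the cup, the bottle and the pot of sticks alone.

Things in the scene. Friction and masses are not known exactly. Their poses are not given: they have to be found in the camera images.
- casting: Loose dark-blue square resin clock blank, 116 x 116 x 24 mm, 0.2 to 0.4 kg, flat on the bench, with a square pocket in its top. Origin: centre of its underside. x points to the white-striped edge, y to the orange-striped edge (a quarter turn counterclockwise from white, seen from above), z up. Stripes: 12 mm wide, on top. Its underside must never be over 10 mm off the bench.
- pocket (a point): Centre of the floor of the blank's clockwork pocket, 8 mm above the blank's underside. The pocket is 64 x 64 mm, 16 mm deep, open at the top, sides parallel to the outer edges, walls 26 mm wide. The blank can be pushed from outside, hooked or spread from inside the pocket, or pinched by a wall.
- white_edge (a point): Middle of the outer face of the white-striped edge, 58 mm from the blank's centre along its x, 12 mm above its underside.
- orange_edge (a point): Middle of the outer face of the orange-striped edge, 58 mm from the blank's centre along its y, 12 mm above its underside.
- lamp: UV edge lamp fixed to the bench, left or right of the bracket: white housing 150 mm wide (y), 70 deep, 46 high, with a sprung aluminium plate with a violet line in front. Origin: on the bench under the middle of the released plate's front face. x points from the plate into the housing (push direction), y along the plate. The housing starts at x = 20 mm.
- plate (a joint): Travel of the spring plate into the lamp, in m: 0 fully out, 0.010 fully home against a firm stop. The spring takes about 1.5 N to start and 5 N to be fully home, and pushes the plate out again when released. Above 0.008 counts as home.
- plate_face (a point): Middle of the front face of the spring plate (104 mm wide, 36 mm high, 3 to 39 mm above the bench), 21 mm above the bench; moves with the plate along the lamp's x.
- bracket: Fixed bent aluminium corner, two upright legs 4 mm thick, 36 mm high. Origin: on the bench, where the blank's centre lies when it touches both legs. Back leg: inner face at x = 58 mm, from y = -62 to 60. Side leg: inner face at y = -58 mm, from x = -40 to 62. Open to -x and +y; x points roughly away from the robot. A flat foot lies behind the back leg.
- cup: Red plastic cup, loose, 90 mm across, 115 mm high; origin at the centre of its base. Bystander.
- pigment: Small green pigment bottle, loose, 36 mm across, 75 mm high; origin at the centre of its base. Bystander.
- sticks: Yellow square pot, loose, 75 x 90 mm, 85 mm high, with wooden stir sticks reaching 155 mm; origin at the centre of its base. Bystander.
Not all that is in view belongs to the job. Leave any green look-alike of the casting alone.

How it is judged:
On the way, in this order (a step that is already met when the one before it is completed fails the run):
1. the white-striped edge holds the plate home (travel over 8 mm), square within 0.12 rad and its middle within 25 mm of the plate's middle, for 1 s (value of joint plate above 0.008 m and x of white_edge in the frame of lamp above 0.003 m and y of white_edge in the frame of lamp between -0.025 and 0.025 m and angle between the x axis of casting and the x axis of lamp, either way round below 0.12 rad), for 1 s.
2. the blank is drawn off and the plate has sprung out (travel under 2 mm) (value of joint plate below 0.002 m), for 0.1 s.
3. the orange-striped edge holds the plate home in the same way for 1 s (value of joint plate above 0.008 m and x of orange_edge in the frame of lamp above 0.003 m and y of orange_edge in the frame of lamp between -0.025 and 0.025 m and angle between the y axis of casting and the x axis of lamp, either way round below 0.12 rad), for 1 s.
At the end, for the whole second after the job is handed in: The blank lies flat and at rest in the bracket, its centre within 5 mm of the snug position along both of the bracket's axes and its edges parallel to the legs within 0.08 rad (any side may face the legs); the lamp's plate is out (under 2 mm) (x of casting in the frame of bracket between -0.005 and 0.005 m and y of casting in the frame of bracket between -0.005 and 0.005 m and (angle between the x axis of casting and the x axis of bracket, either way round below 0.08 rad or angle between the x axis of casting and the y axis of bracket, either way round below 0.08 rad) and angle between casting's own z axis and vertical below 0.05 rad and linear speed of casting below 0.01 m/s and angular speed of casting below 0.05 rad/s and value of joint plate below 0.002 m); the robot touches nothing.
It fails at once if the blank is lifted more than 10 mm off the bench (height (world z) of casting above 0.01 m).
It fails at once if the cup is moved more than 20 mm or tipped (distance of cup from where it was at the start of the episode above 0.02 m or angle between cup's own z axis and vertical above 0.3 rad).
It fails at once if the pigment is moved more than 20 mm or tipped (distance of pigment from where it was at the start of the episode above 0.02 m or angle between pigment's own z axis and vertical above 0.3 rad).
It fails at once if the sticks is moved more than 20 mm or tipped (distance of sticks from where it was at the start of the episode above 0.02 m or angle between sticks's own z axis and vertical above 0.3 rad).
It also fails if it takes over 72 s, if anything falls off the work surface, if the arm or the gripper's body presses on something with over 40 N, if the wrist force passes 120 N, or if a joint passes its speed limit or range.

### The arm

A 6-joint arm with a two-finger parallel gripper is mounted at the origin on the work surface. World frame = base frame: x ahead of the robot, y to its left, z up, the work surface at z = 0. Lengths are in m, angles in rad, forces in N, time in s.
With the tool pointing down it reaches from about 0.375 to 0.9 m from the base axis. Payload 3.1 kg.
Tool frame: the origin (TCP) lies midway between the tips of the shut fingers; the grasp point (between the pads) lies 19 mm behind it (manip.pinch_z is the distance from the TCP to the grasp point, in m); z points along the fingers, y is the line along which they close (so a half turn about z gives the same grasp; the last joint's range is limited). The gripper opens to 85 mm and grips with 20 to 120 N. Pads are 22 mm wide; open, the fingers measure 114 mm over their backs; the gripper's body (76 mm by 85 mm) begins 54 mm behind the grasp point. The pads swing forward as they close: fully open they stand 13 mm farther back than shut.
Start: joints at [-1.409, 0.527, 1.433, -0, 1.181, -0.178], TCP at [0.208, -0.589, 0.209] pointing down, gripper open.
Joint ranges: [-3.08, 3.08], [-0.75, 2.2], [0.22, 2.44], [-1.43, 4.57], [0, 2.65], [-2.85, 2.85]. Speed limits (rad/s): [2.79, 2.79, 3.14, 3.14, 3.14, 3.14].

### API

Orientations are given as a unit quaternion [x, y, z, w].
In Python, from station import manip, viewer, ticket gives the robot as it stands.
- The arm moves only by the shell command python3 -m creep 'ROWS' [FORCE]. ROWS is JSON, a list of rows, each an object with "slide": the shift along the tool's x, y, z in cm, a list of three; "angular": the turn, a rotation vector about the tool's x, y, z in rad, a list of three; "claw": the opening, from -1 (shut) to 1 (fully open). A call has 1 to 10 rows; each row shifts and turns the commanded pose from where the row before left it, along the tool's axes as they then stand; what a row does not reach is not made up. A row lasts 1/12 s, in which the tool goes at most 41.7 mm and 7.16 degrees, less where a joint would pass 70% of its speed; a pose out of reach is approached as far as the arm can. A call with a gripper value outside its range is refused whole. The fingers move at their own pace and stop on an object; FORCE is the grip in N (left out, the last holds). Time passes only in rows, so rows that do not move let the fingers close. It gives the time, the measured TCP pose, the force, the opening and the grip force at its end, in the units of the state.
- manip.sense(): the state, without advancing time (a new reading comes with each control period).
- viewer.snapshot(name): name is "scene" or "top" or "wrist"; returns the picture (420x560x3 uint8, blue, green, red); there is no depth.
- viewer.calibration(name): a dict with "fov_y" (degrees; the focal length in pixels is half the picture's height over the tangent of half this angle, whatever the lens; pixels are square), "cx", "cy" (the principal point, pixels), "k1" (the pictures are not rectified: a ray, as slopes to the right and down, at radius r is drawn at 1 + k1 r^2 times it, then the intrinsics apply), "T" (4x4, takes a point from camera to world coordinates); the wrist camera has in their place "tool_from_camera" (4x4, takes a point from camera to tool coordinates, whose origin is the TCP and whose axes are the flange's). Camera axes: x right, y up, looking along -z (the intrinsics and any distortion apply to the point x, -y, -z); pixel columns grow to the right and rows downward; lengths in m; the calibration is good to about 2 mm. A picture is of the moment at which its call begins: read the wrist's pose just before it. calibration takes no time and is no camera call.
- ticket.sign_off(): hands the job in; it is judged then, once.
The state is a dict: "t": time; "q": joint angles; "qd": joint speeds; "tau": joint torques, N m; "tcp_pos": TCP position; "tool_rot": TCP orientation; "force": force on the tool from outside, world axes, zero at the start; "ft_torque": the same for the moment, N m; "finger_gap": opening from 0.0 (shut) to 1.0 (fully open); "gripper_force": force on a finger pad.
Only numpy, scipy, OpenCV 4.12 (cv2) and the standard library are available. Lean on these libraries where they do the work, as an engineer would, in place of code of your own. Each camera call takes 0.05 s, during which the arm holds its last target. There are 200 camera calls.

## Working session

There is one attempt and no reset: what is moved stays moved. The work goes in short steps, Python scripts to look and compute and a shell command to move; the robot and the scene stay as the last step left them, time stands still between calls to the robot, and variables do not carry over. Pictures are saved under pics/ and viewed, at most 10 in all, crops included, and the job is handed in when it is done.

```bash
mkdir -p pics; ls; cat > h.py <<'E'
import numpy as np,cv2
from station import manip,viewer,ticket
from scipy.spatial.transform import Rotation as R
def cam(n,T=None):
    c=viewer.calibration(n)
    f=210/np.tan(np.radians(c['fov_y'])/2)
    if T is None: T=np.array(c['T']) if 'T' in c else None
    return c,f,T
def wristT(s):
    c=viewer.calibration('wrist');M=np.eye(4);M[:3,:3]=R.from_quat(s['tool_rot']).as_matrix();M[:3,3]=s['tcp_pos']
    return M@np.array(c['tool_from_camera'])
def pix2w(n,uv,z,T=None):
    c,f,T=cam(n,T);out=[]
    for u,v in np.atleast_2d(uv):
        d=np.array([(u-c['cx'])/f,(v-c['cy'])/f]);x=d.copy()
        for _ in range(30): x=d/(1+c['k1']*(x@x))
        r=T[:3,:3]@np.array([x[0],-x[1],-1]);o=T[:3,3]
        out.append(o+r*(z-o[2])/r[2])
    return np.array(out)
def w2pix(n,P,T=None):
    c,f,T=cam(n,T);p=(np.atleast_2d(P)-T[:3,3])@T[:3,:3]
    x=np.c_[p[:,0]/-p[:,2],-p[:,1]/-p[:,2]];r=(x**2).sum(1,keepdims=True)
    return x*(1+c['k1']*r)*f+[c['cx'],c['cy']]
E
python3 - <<'E'
from h import *
for n in ('scene','top'):
    cv2.imwrite(f'pics/{n}0.png',viewer.snapshot(n)); c=viewer.calibration(n); print(n,c)
s=manip.sense();print(s)
E
```

```text
pics
scene {'fov_y': 47.50780432081248, 'cx': 282.7385834119232, 'cy': 214.2320936072687, 'k1': 0.014103477751017626, 'T': array([[ 0.8449305 , -0.43417244,  0.31238876,  0.91046495],
       [ 0.53468889,  0.67016042, -0.51477452, -0.63283305],
       [ 0.01415033,  0.60197949,  0.79838616,  1.04532684],
       [ 0.        ,  0.        ,  0.        ,  1.        ]])}
top {'fov_y': 54.43032533574249, 'cx': 282.852686476558, 'cy': 214.72814163882498, 'k1': -0.034444199652861815, 'T': array([[ 0.00711122,  0.99664988, -0.08147663,  0.45812491],
       [-0.99997272,  0.00692491, -0.00256906, -0.00414851],
       [-0.00199623,  0.08149268,  0.99667194,  1.15747111],
       [ 0.        ,  0.        ,  0.        ,  1.        ]])}
{'t': 0.1, 'q': array([-1.40953711e+00,  5.28389954e-01,  1.43377936e+00, -8.13698289e-06,
        1.18139840e+00, -1.78470682e-01]), 'qd': array([ 0.0008673 , -0.00271555, -0.00205476, -0.0011454 ,  0.00123311,
       -0.00060831]), 'tau': array([-1.40701554e-04, -4.43303239e+01, -1.78587109e+01, -1.67731828e-04,
        3.91122478e-03, -3.66929356e-06]), 'tcp_pos': array([ 0.20820067, -0.58857211,  0.20851957]), 'tool_rot': array([ 9.85606864e-01,  1.69050688e-01,  4.73607600e-06, -9.87527047e-04]), 'force': array([-0.00278615,  0.8196512 , -0.72747092]), 'ft_torque': array([-0.01909444,  0.01465428, -0.00522003]), 'gripper_force': 0.0, 'finger_gap': 1.0016995044145902}
```

View pics/top0.png

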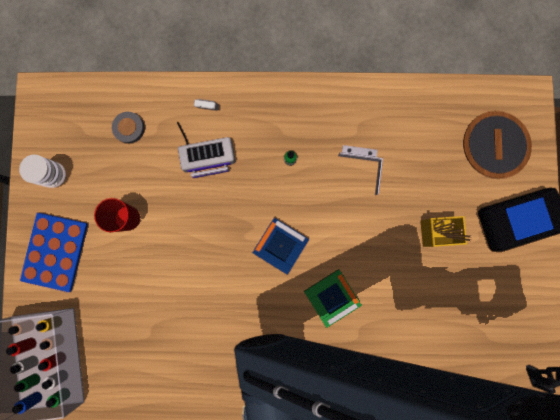

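View pics/scene0.png

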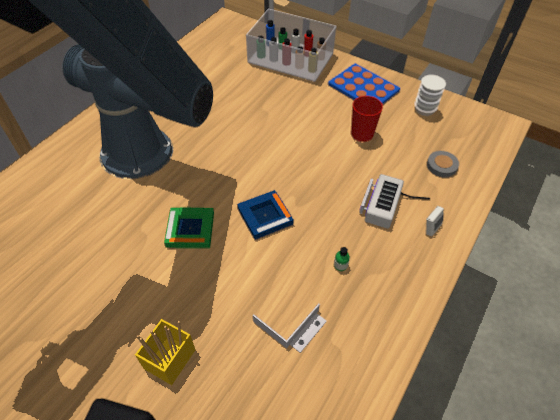

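The top view shows the blue blank at (281,245), the lamp at (207,155) with its plate at (210,172), the bracket corner at (380,160), the bottle at (290,157), the cup at (112,215) and the sticks at (445,231). There are two candidates: the dark-blue square at (281,245) and the green look-alike at (332,298). The task asks for dark-blue, so it's the first. I'll confirm that with a crop.

```bash
python3 - <<'E'
from h import *
im=cv2.imread('pics/top0.png')
a=cv2.resize(im[205:285,235:325],None,fx=5,fy=5,interpolation=cv2.INTER_CUBIC)
b=cv2.resize(im[110:205,165:245],None,fx=4,fy=4,interpolation=cv2.INTER_CUBIC)
b=cv2.copyMakeBorder(b,0,400-b.shape[0],0,0,cv2.BORDER_CONSTANT) if b.shape[0]<400 else b
cv2.imwrite('pics/crop0.png',np.hstack([a,b]))
c=cv2.resize(im[135:205,325:395],None,fx=8,fy=8,interpolation=cv2.INTER_CUBIC)
cv2.imwrite('pics/crop1.png',c)
E
```

```text
(no output)
```

View pics/crop0.png

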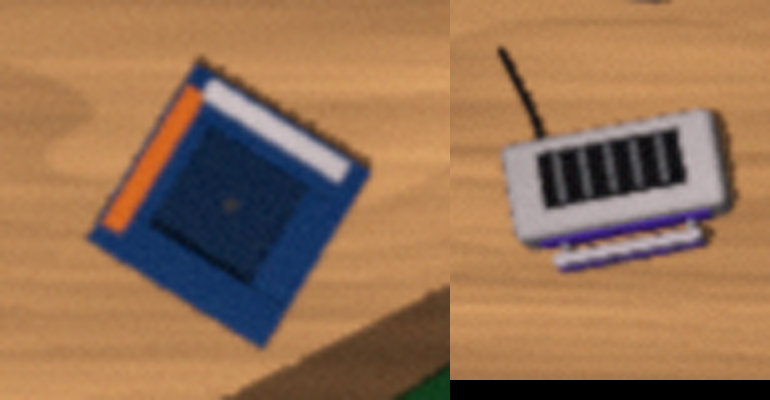

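View pics/crop1.png

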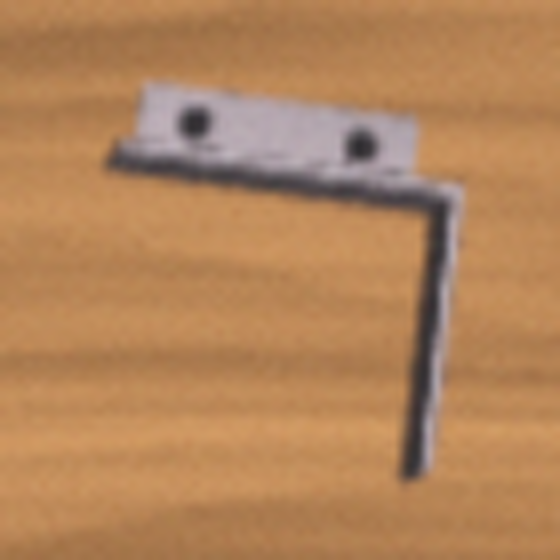

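```bash
cat >> h.py <<'E'
from scipy.optimize import least_squares
def fit(n,loc,uv,p0,T=None):
    loc=np.array(loc,float);uv=np.array(uv,float)
    def pts(p):
        c,s=np.cos(p[2]),np.sin(p[2]);return np.c_[p[0]+c*loc[:,0]-s*loc[:,1],p[1]+s*loc[:,0]+c*loc[:,1],loc[:,2]]
    r=least_squares(lambda p:(w2pix(n,pts(p),T)-uv).ravel(),p0,loss='soft_l1')
    return r.x,np.abs(r.fun).max()*1, (w2pix(n,pts(r.x),T)-uv).round(1).tolist()
E
python3 - <<'E'
from h import *
h=.058
A=lambda l:[(x/5+235-.4,y/5+205-.4) for x,y in l]
print('blank',fit('top',[(h,h,.024),(h,-h,.024),(-h,-h,.024),(-h,h,.024)],A([(197,58),(370,168),(263,348),(90,238)]),[.43,0,-.5]))
B=lambda l:[((x-450)/4+165-.4,y/4+110-.4) for x,y in l]
print('lamp',fit('top',[(.09,.075,.046),(.09,-.075,.046),(.02,.075,.046),(.02,-.075,.046),(0,.052,.039),(0,-.052,.039)],B([(503,148),(715,110),(522,245),(735,205),(560,265),(700,240)]),[.55,.17,.15]))
C=lambda l:[(x/8+325-.4,y/8+135-.4) for x,y in l]
print('bracket',fit('top',[(.058,.060,.036),(.062,-.062,.036),(-.040,-.062,.036),(-.04,-.058,0),(.058,.06,0),(.058,-.058,0)],C([(118,148),(462,188),(430,472),(405,478),(108,168),(432,210)]),[.5,-.2,-.1]))
for nm,uv,z in [('bottle',(290,157),.05),('cup rim',(111,215),.11),('cupbase',(118,215),.0),('sticks',(445,231),.06),('green',(332,298),.024)]: print(nm,pix2w('top',uv,z))
E
```

```text
blank (array([ 0.46631009,  0.00445032, -0.54447545]), np.float64(0.8630374188725227), [[-0.2, 0.2], [0.8, 0.0], [0.3, -0.0], [-0.9, -0.2]])
lamp (array([0.66363062, 0.20088307, 0.19119467]), np.float64(1.6553020362310633), [[0.1, -0.3], [0.2, -0.6], [-0.6, -0.1], [-0.5, -0.0], [-0.2, 0.8], [1.7, 0.3]])
bracket (array([ 0.65886996, -0.21035884, -0.12763906]), np.float64(0.7272267044007776), [[0.1, -0.1], [0.6, -0.7], [0.5, -0.3], [-0.7, 0.4], [-0.3, 0.3], [-0.2, 0.5]])
bottle [[ 0.70835184 -0.01984813  0.05      ]]
cup rim [[0.53995274 0.44393544 0.11      ]]
cupbase [[0.54868734 0.47069067 0.        ]]
sticks [[ 0.5067952  -0.43951567  0.06      ]]
green [[ 0.32247443 -0.13770996  0.024     ]]
```

```bash
cat >> h.py <<'E'
def go(x,y,z,psi):
    s=manip.sense();M=R.from_quat(s['tool_rot']).as_matrix();p=s['tcp_pos']
    cur=np.arctan2(M[1,0],M[0,0]);d=(psi-cur+np.pi)%(2*np.pi)-np.pi
    print('t',round(s['t'],2),'tcp',p.round(4),'psi',round(cur,4),'tilt',M[:,2].round(4),'F',s['force'].round(1),'gap',round(s['finger_gap'],3),'gf',round(s['gripper_force'],1))
    print('slide cm (tool axes now)',(M.T@(np.array([x,y,z])-p)*100).round(2),'turn z',round(-d,4))
E
python3 -m creep '[{"slide":[2.6,-3.2,0],"angular":[0,0,0],"claw":0.18},{"slide":[2.6,-3.2,0],"angular":[0,0,0],"claw":0.18},{"slide":[2.6,-3.2,0],"angular":[0,0,0],"claw":0.18},{"slide":[2.6,-3.2,0],"angular":[0,0,0],"claw":0.18},{"slide":[2.6,-3.2,0],"angular":[0,0,0],"claw":0.18},{"slide":[2.6,-3.2,0],"angular":[0,0,0],"claw":0.18},{"slide":[2.6,-3.2,0],"angular":[0,0,0],"claw":0.18},{"slide":[2.6,-3.2,0],"angular":[0,0,0],"claw":0.18},{"slide":[2.6,-3.2,0],"angular":[0,0,0],"claw":0.18},{"slide":[2.6,-3.2,0],"angular":[0,0,0],"claw":0.18}]'
python3 -m creep '[{"slide":[2.6,-3.2,0],"angular":[0,0,0],"claw":0.18},{"slide":[2.6,-3.2,0],"angular":[0,0,0],"claw":0.18},{"slide":[2.6,-3.2,0],"angular":[0,0,0],"claw":0.18},{"slide":[2.6,-3.2,0],"angular":[0,0,0],"claw":0.18},{"slide":[0,0,0],"angular":[0,0,-0.115],"claw":0.18},{"slide":[0,0,0],"angular":[0,0,-0.115],"claw":0.18},{"slide":[0,0,0],"angular":[0,0,-0.115],"claw":0.18},{"slide":[0,0,0],"angular":[0,0,-0.115],"claw":0.18},{"slide":[0,0,0],"angular":[0,0,-0.115],"claw":0.18},{"slide":[0,0,0],"angular":[0,0,-0.115],"claw":0.18}]'
python3 -m creep '[{"slide":[0,0,0],"angular":[0,0,0],"claw":0.18},{"slide":[0,0,0],"angular":[0,0,0],"claw":0.18}]'
python3 - <<'E'
from h import *
go(.4278,.0278,.05,1.026)
s=manip.sense();im=viewer.snapshot('wrist');cv2.imwrite('pics/w1.png',im)
im2=viewer.snapshot('top');cv2.imwrite('pics/t1.png',im2)
E
```

```text
t: 0.93
tcp_pos: [0.3468, -0.1989, 0.2093]
tool_rot: [0.986, 0.169, -0.0, -0.0]
force: [1.7, -0.5, 0.5]
finger_gap: 0.588
gripper_force: 0.0
t: 1.77
tcp_pos: [0.4019, -0.0452, 0.2092]
tool_rot: [0.869, 0.495, -0.0, -0.0]
force: [0.2, -0.4, -0.7]
finger_gap: 0.582
gripper_force: 0.0
t: 1.93
tcp_pos: [0.402, -0.0454, 0.2093]
tool_rot: [0.871, 0.491, -0.0, -0.0]
force: [-0.5, -0.3, 0.5]
finger_gap: 0.592
gripper_force: 0.0
t 1.93 tcp [ 0.402  -0.0454  0.2093] psi 1.0269 tilt [-5.e-04  2.e-04 -1.e+00] F [-0.5 -0.3  0.5] gap 0.592 gf 0.0
slide cm (tool axes now) [ 7.6  -1.57 15.93] turn z 0.0009
```

View pics/w1.png

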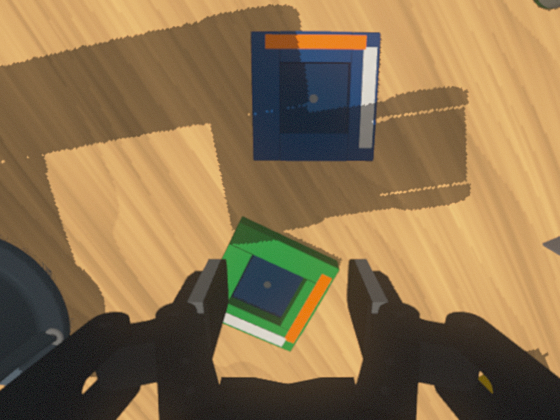

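The wrist view shows the blue blank with its top corners at about (251,31), (381,32), (374,160) and (254,160). The orange stripe is at the top and the white at the right. The green look-alike sits below it at (280,285).

```bash
python3 - <<'E'
from h import *
s=manip.sense();T=wristT(s);h=.058
print(fit('wrist',[(-h,h,.024),(h,h,.024),(h,-h,.024),(-h,-h,.024)],[(251,31.5),(381,32.5),(374,160),(254,160)],[.466,.004,-.544],T))
x,y,th=fit('wrist',[(-h,h,.024),(h,h,.024),(h,-h,.024),(-h,-h,.024)],[(251,31.5),(381,32.5),(374,160),(254,160)],[.466,.004,-.544],T)[0]
go(x-.045*np.cos(th),y-.045*np.sin(th),.05,th+np.pi/2)
# residual of stick-out: check other pts
E
```

```text
(array([ 0.46282121,  0.00698449, -0.54333885]), np.float64(1.126809583529365), [[-0.4, -0.6], [0.5, -0.9], [0.4, 1.1], [-0.5, 1.0]])
t 2.03 tcp [ 0.4021 -0.0455  0.2093] psi 1.0274 tilt [-3.e-04  2.e-04 -1.e+00] F [-0.2  0.2  0.1] gap 0.59 gf 0.0
slide cm (tool axes now) [ 7.63 -2.01 15.93] turn z -0.0
```

```bash

python3 -m creep '[{"slide":[3.8,-0.9,0],"angular":[0,0,0],"claw":0.18},{"slide":[3.8,-0.9,0],"angular":[0,0,0],"claw":0.18},{"slide":[0,0,4],"angular":[0,0,0],"claw":0.18},{"slide":[0,0,4],"angular":[0,0,0],"claw":0.18},{"slide":[0,0,4],"angular":[0,0,0],"claw":0.18},{"slide":[0,0,4],"angular":[0,0,0],"claw":0.18},{"slide":[0,0,2],"angular":[0,0,0],"claw":0.18},{"slide":[0,0,1.0],"angular":[0,0,0],"claw":0.18},{"slide":[0,0,0.7],"angular":[0,0,0],"claw":0.18},{"slide":[0,0,0],"angular":[0,0,0],"claw":0.18}]'
python3 -m creep '[{"slide":[0,0,0],"angular":[0,0,0],"claw":-0.1},{"slide":[0,0,0],"angular":[0,0,0],"claw":-0.25},{"slide":[0,0,0],"angular":[0,0,0],"claw":-0.35},{"slide":[0,0,0],"angular":[0,0,0],"claw":-0.5},{"slide":[0,0,0],"angular":[0,0,0],"claw":-0.6},{"slide":[0,0,0],"angular":[0,0,0],"claw":-0.6},{"slide":[0,0,0],"angular":[0,0,0],"claw":-0.6},{"slide":[0,0,0],"angular":[0,0,0],"claw":-0.6}]' 50
python3 - <<'E'
from h import *
go(.4278,.0278,.01,1.027)
cv2.imwrite('pics/w2.png',viewer.snapshot('wrist'))
E
```

```text
t: 2.87
tcp_pos: [0.4254, 0.0289, 0.0112]
tool_rot: [0.871, 0.492, -0.001, -0.001]
force: [-0.3, 0.7, -0.2]
finger_gap: 0.589
gripper_force: 0.0
t: 3.53
tcp_pos: [0.426, 0.0289, 0.0126]
tool_rot: [0.87, 0.492, 0.0, 0.0]
force: [-0.3, 0.1, -0.2]
finger_gap: 0.202
gripper_force: 0.0
t 3.53 tcp [0.426  0.0289 0.0126] psi 1.0298 tilt [ 3.e-04 -1.e-04 -1.e+00] F [-0.3  0.1 -0.2] gap 0.202 gf 0.0
slide cm (tool axes now) [0.   0.21 0.26] turn z 0.0028
```

View pics/w2.png

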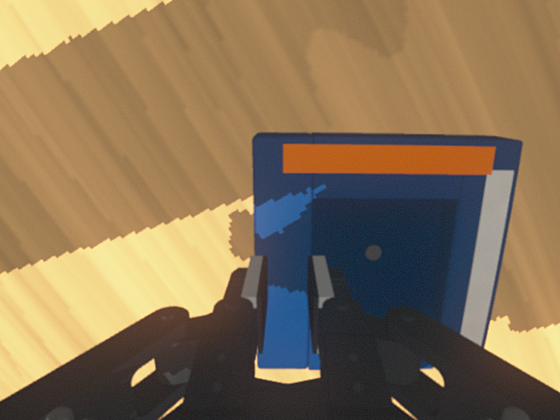

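The wrist view shows the fingers straddling the -x wall: the outer pad at about (258,290), the inner pad at (318,290) in the pocket. They aren't gripping yet, so I'll close further.

```bash

python3 -m creep '[{"slide":[0,0,0],"angular":[0,0,0],"claw":-0.7},{"slide":[0,0,0],"angular":[0,0,0],"claw":-0.8},{"slide":[0,0,0],"angular":[0,0,0],"claw":-1},{"slide":[0,0,0],"angular":[0,0,0],"claw":-1},{"slide":[0,0,0],"angular":[0,0,0],"claw":-1},{"slide":[0,0,0],"angular":[0,0,0],"claw":-1},{"slide":[0,0,0],"angular":[0,0,0],"claw":-1},{"slide":[0,0,0],"angular":[0,0,0],"claw":-1}]' 60
python3 - <<'E'
from h import *
go(.4278,.0278,.01,1.027)
cv2.imwrite('pics/w3.png',viewer.snapshot('wrist'))
E
```

```text
t: 4.25
tcp_pos: [0.4259, 0.0289, 0.0124]
tool_rot: [0.87, 0.492, -0.0, -0.0]
force: [0.3, -0.7, 0.4]
finger_gap: 0.003
gripper_force: 0.0
t 4.25 tcp [0.4259 0.0289 0.0124] psi 1.0298 tilt [-1.e-04  0.e+00 -1.e+00] F [ 0.3 -0.7  0.4] gap 0.003 gf 0.0
slide cm (tool axes now) [0.   0.22 0.24] turn z 0.0028
```

View pics/w3.png

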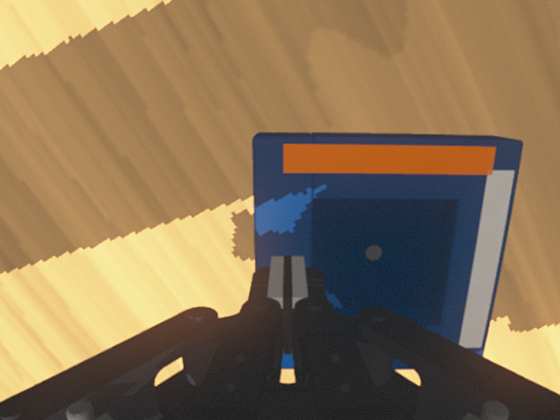

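```bash
python3 - <<'E'
from h import *
s=manip.sense();T=wristT(s);p=s['tcp_pos'];print(p, manip.pinch_z, viewer.calibration('wrist'))
print('tcp pix',w2pix('wrist',[p,p+[0,0,.019],p+[0,0,.03]],T))
h=.058
uv=[(257,133),(521,141),(484,355),(259,368)]
for z in (.0,.012,.024,.036): print(z,fit('wrist',[(-h,h,z),(h,h,z),(h,-h,z),(-h,-h,z)],uv,[.463,.007,-.544],T))
E
```

```text
[0.42590221 0.02889252 0.01240761] 0.0187 {'fov_y': 59.56512559899563, 'cx': 287.15380219737204, 'cy': 209.364697711803, 'k1': -0.07371916144740308, 'tool_from_camera': array([[-5.91540460e-04,  9.60061156e-01,  2.79789611e-01,
         7.19553975e-02],
       [ 9.99999796e-01,  6.35121531e-04, -6.51031030e-05,
        -8.75290263e-04],
       [-2.40203367e-04,  2.79789516e-01, -9.60061336e-01,
        -1.63980685e-01],
       [ 0.00000000e+00,  0.00000000e+00,  0.00000000e+00,
         1.00000000e+00]])}
tcp pix [[288.96688212 257.24951147]
 [289.18244408 274.88794245]
 [289.33068457 287.03819609]]
0.0 (array([ 0.46223374,  0.00519144, -0.56311377]), np.float64(25.022925298694304), [[3.8, 1.2], [-22.0, 0.3], [-22.5, -10.8], [1.7, -25.0]])
0.012 (array([ 0.46356122,  0.00597575, -0.55805032]), np.float64(12.786005018465119), [[2.8, 1.0], [-6.4, -0.5], [-10.7, 0.1], [2.0, -12.8]])
0.024 (array([ 0.46396287,  0.00747417, -0.55586594]), np.float64(12.392012599237091), [[-0.7, 0.0], [9.3, -1.4], [-0.1, 12.4], [-0.2, 0.4]])
0.036 (array([ 0.46481442,  0.00817531, -0.55962857]), np.float64(29.577899529459387), [[-1.8, -0.8], [29.6, -0.3], [12.3, 27.4], [-1.8, 15.6]])
```

```bash
python3 - <<'E'
from h import *
s=manip.sense();p=s['tcp_pos']
a=viewer.snapshot('scene');u=w2pix('scene',[p,p+[0,0,.024-p[2]]]);print(u)
cv2.imwrite('pics/s3.png',a)
cx,cy=u[0].astype(int)
print(cx,cy)
b=viewer.snapshot('top');cv2.imwrite('pics/t3.png',b)
ca=cv2.resize(a[max(cy-55,0):cy+45,cx-40:cx+80],(720,600),interpolation=cv2.INTER_CUBIC);cv2.imwrite('pics/c3.png',ca)
E
```

```text
[[257.28893022 202.61644902]
 [257.16852726 199.98712066]]
257 202
```

View pics/c3.png

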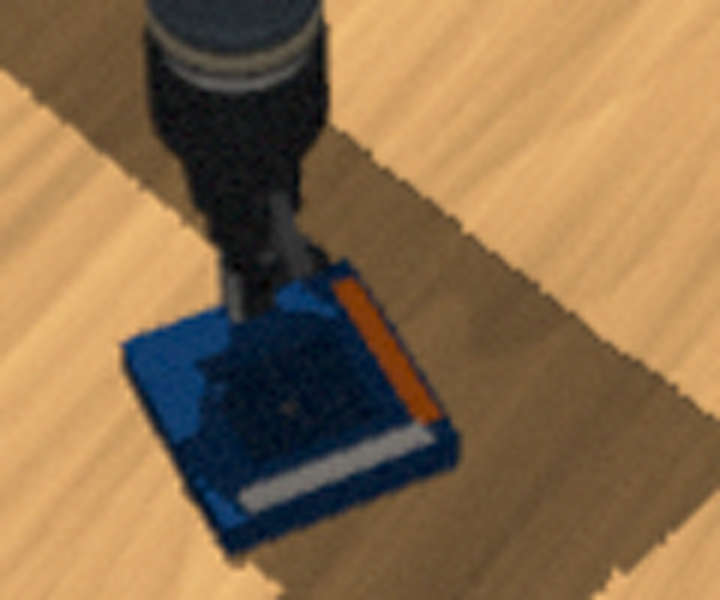

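The scene crop shows the fingertips on top of the wall at about pixel (258,200), not around it, so the tips may be higher than the FK says. I'll open and probe downward while watching the force.

```bash

python3 -m creep '[{"slide":[0,0,0],"angular":[0,0,0],"claw":0.2},{"slide":[0,0,0],"angular":[0,0,0],"claw":0.2},{"slide":[0,0,0],"angular":[0,0,0],"claw":0.2},{"slide":[0,0,0],"angular":[0,0,0],"claw":0.2},{"slide":[0,0,0],"angular":[0,0,0],"claw":0.2},{"slide":[0,0,0],"angular":[0,0,0],"claw":0.2}]' 60
python3 -m creep '[{"slide":[0,0,0.2],"angular":[0,0,0],"claw":0.2},{"slide":[0,0,0],"angular":[0,0,0],"claw":0.2},{"slide":[0,0,0],"angular":[0,0,0],"claw":0.2}]'
python3 -m creep '[{"slide":[0,0,0.2],"angular":[0,0,0],"claw":0.2},{"slide":[0,0,0],"angular":[0,0,0],"claw":0.2},{"slide":[0,0,0],"angular":[0,0,0],"claw":0.2}]'
python3 -m creep '[{"slide":[0,0,0.1],"angular":[0,0,0],"claw":0.2},{"slide":[0,0,0],"angular":[0,0,0],"claw":0.2},{"slide":[0,0,0],"angular":[0,0,0],"claw":0.2}]'
python3 -m creep '[{"slide":[0,0,0],"angular":[0,0,0],"claw":0},{"slide":[0,0,0],"angular":[0,0,0],"claw":-0.3},{"slide":[0,0,0],"angular":[0,0,0],"claw":-0.5},{"slide":[0,0,0],"angular":[0,0,0],"claw":-0.6},{"slide":[0,0,0],"angular":[0,0,0],"claw":-0.6},{"slide":[0,0,0],"angular":[0,0,0],"claw":-0.6}]' 20
```

```text
t: 4.9
tcp_pos: [0.4259, 0.0289, 0.0124]
tool_rot: [0.87, 0.492, 0.0, -0.0]
force: [0.3, 0.4, 0.1]
finger_gap: 0.601
gripper_force: 0.0
t: 5.15
tcp_pos: [0.4258, 0.0289, 0.0103]
tool_rot: [0.87, 0.492, -0.0, -0.0]
force: [0.0, 0.4, 0.1]
finger_gap: 0.598
gripper_force: 0.0
t: 5.4
tcp_pos: [0.4259, 0.0289, 0.0083]
tool_rot: [0.87, 0.492, -0.0, -0.0]
force: [0.1, 0.1, -0.7]
finger_gap: 0.597
gripper_force: 0.0
t: 5.65
tcp_pos: [0.4259, 0.0289, 0.0074]
tool_rot: [0.87, 0.492, -0.0, -0.0]
force: [0.8, -0.5, 1.6]
finger_gap: 0.599
gripper_force: 0.0
t: 6.15
tcp_pos: [0.4259, 0.0289, 0.0074]
tool_rot: [0.87, 0.492, 0.0, 0.0]
force: [-0.8, 0.4, 0.3]
finger_gap: 0.201
gripper_force: 0.0
```

```bash

python3 -m creep '[{"slide":[0,0,0],"angular":[0,0,0],"claw":0.2},{"slide":[0,0,0],"angular":[0,0,0],"claw":0.2},{"slide":[0,0,0],"angular":[0,0,0],"claw":0.2},{"slide":[0,0,0],"angular":[0,0,0],"claw":0.2},{"slide":[0,0,0.2],"angular":[0,0,0],"claw":0.2},{"slide":[0,0,0],"angular":[0,0,0],"claw":0.2}]' 20
python3 -m creep '[{"slide":[0,0,0.1],"angular":[0,0,0],"claw":0.2},{"slide":[0,0,0],"angular":[0,0,0],"claw":0.2},{"slide":[0,0,0],"angular":[0,0,0],"claw":0.2}]'
python3 -m creep '[{"slide":[0,0,0.1],"angular":[0,0,0],"claw":0.2},{"slide":[0,0,0],"angular":[0,0,0],"claw":0.2},{"slide":[0,0,0],"angular":[0,0,0],"claw":0.2}]'
python3 -m creep '[{"slide":[0,0,0],"angular":[0,0,0],"claw":0},{"slide":[0,0,0],"angular":[0,0,0],"claw":-0.3},{"slide":[0,0,0],"angular":[0,0,0],"claw":-0.5},{"slide":[0,0,0],"angular":[0,0,0],"claw":-0.6},{"slide":[0,0,0],"angular":[0,0,0],"claw":-0.6},{"slide":[0,0,0],"angular":[0,0,0],"claw":-0.6}]' 20
```

```text
t: 6.65
tcp_pos: [0.4259, 0.0289, 0.0052]
tool_rot: [0.87, 0.492, -0.0, -0.0]
force: [0.1, 0.7, -0.2]
finger_gap: 0.599
gripper_force: 0.0
t: 6.9
tcp_pos: [0.4258, 0.0289, 0.0043]
tool_rot: [0.87, 0.492, -0.0, -0.0]
force: [-0.3, 0.8, -0.5]
finger_gap: 0.6
gripper_force: 0.0
t: 7.15
tcp_pos: [0.4259, 0.0289, 0.0034]
tool_rot: [0.87, 0.492, -0.0, -0.0]
force: [-0.5, 0.7, 0.1]
finger_gap: 0.601
gripper_force: 0.0
t: 7.65
tcp_pos: [0.4259, 0.0289, 0.0034]
tool_rot: [0.87, 0.492, 0.0, 0.0]
force: [0.3, 0.3, -1.1]
finger_gap: 0.2
gripper_force: 0.0
```

```bash
python3 - <<'E'
from h import *
s=manip.sense();w=viewer.snapshot('wrist');cv2.imwrite('pics/w4.png',w)
b=viewer.snapshot('scene');cv2.imwrite('pics/s4.png',b)
a=cv2.imread('pics/w2.png')
A=[cv2.resize(i[120:380,230:530],(400,347)) for i in (a,w)]
c=cv2.resize(b[160:235,225:305],None,fx=3.3,fy=3.3,interpolation=cv2.INTER_CUBIC)
o=np.zeros((600,800,3),np.uint8);o[:347]=np.hstack(A);o[350:350+min(250,c.shape[0]),:c.shape[1]]=c[:250]
cv2.imwrite('pics/c4.png',o)
E
```

```text
(no output)
```

View pics/c4.png

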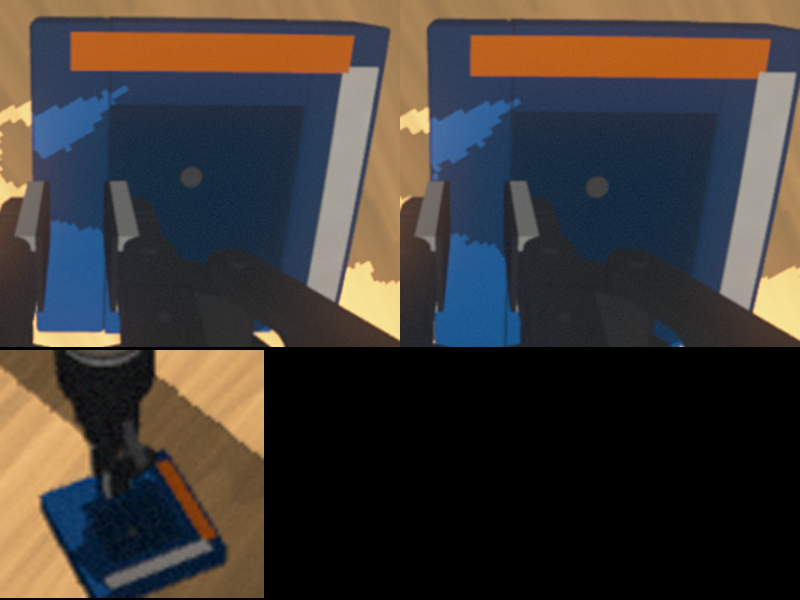

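The fingers are still visible in full over the wall, so I'll keep descending open until I get a contact force.

```bash

python3 -m creep '[{"slide":[0,0,0],"angular":[0,0,0],"claw":0.2},{"slide":[0,0,0],"angular":[0,0,0],"claw":0.2},{"slide":[0,0,0],"angular":[0,0,0],"claw":0.2},{"slide":[0,0,0.1],"angular":[0,0,0],"claw":0.2},{"slide":[0,0,0.1],"angular":[0,0,0],"claw":0.2},{"slide":[0,0,0],"angular":[0,0,0],"claw":0.2}]' 20
python3 -m creep '[{"slide":[0,0,0.1],"angular":[0,0,0],"claw":0.2},{"slide":[0,0,0.1],"angular":[0,0,0],"claw":0.2},{"slide":[0,0,0],"angular":[0,0,0],"claw":0.2},{"slide":[0,0,0],"angular":[0,0,0],"claw":0.2}]'
python3 - <<'E'
from h import *
s=manip.sense();T=wristT(s);p=s['tcp_pos'];M=R.from_quat(s['tool_rot']).as_matrix()
# z bias from pictures: fit blank pose + top height
h=.058;k=.032
def f(uv,loc,tcp):
    s2=dict(s);s2['tcp_pos']=np.array(tcp);T=wristT(s2);loc=np.array(loc);uv=np.array(uv)
    def res(p):
        c,sn=np.cos(p[2]),np.sin(p[2]);W=np.c_[p[0]+c*loc[:,0]-sn*loc[:,1],p[1]+sn*loc[:,0]+c*loc[:,1],np.full(len(loc),p[3])]
        return (w2pix('wrist',W,T)-uv).ravel()
    r=least_squares(res,[.463,.007,-.544,.024]);print(r.x.round(4),r.fun.round(1))
f([(251,31.5),(381,32.5),(374,160),(254,160),(279,62),(351,62),(348,133.5)],[(-h,h),(h,h),(h,-h),(-h,-h),(-k,k),(k,k),(k,-k)],[.402,-.0454,.2093])
f([(257,135),(521,141),(259,368),(312,198),(457,199)],[(-h,h),(h,h),(-h,-h),(-k,k),(k,k)],[.426,.0289,.0125])
f([(252,135),(314,204),(468.5,205)],[(-h,h),(-k,k),(k,k)],[.4259,.0289,.0034])
E
```

```text
t: 8.25
tcp_pos: [0.4258, 0.0289, 0.0012]
tool_rot: [0.87, 0.492, -0.0, -0.0]
force: [-0.5, 0.5, 0.1]
finger_gap: 0.598
gripper_force: 0.0
t: 8.58
tcp_pos: [0.4258, 0.0289, -0.0007]
tool_rot: [0.87, 0.492, -0.0, -0.0]
force: [0.2, 0.9, 0.9]
finger_gap: 0.6
gripper_force: 0.0
[ 0.4627  0.0073 -0.5403  0.0207] [-0.1  0.  -0.4 -0.4 -0.3  0.5 -0.2  0.5  1.2 -0.2 -0.3  0.1  0.1 -0.3]
[ 0.4625  0.0066 -0.5505  0.0202] [-2.6  1.8  0.9  0.6 -0.6 -1.7  2.4 -0.8  0.1 -0.3]
[ 0.4618  0.0076 -0.5655  0.0233] [-1.   0.9  1.1 -1.8 -0.   0.9]
```

```bash

python3 -m creep '[{"slide":[0,0,0.1],"angular":[0,0,0],"claw":0.2},{"slide":[0,0,0.1],"angular":[0,0,0],"claw":0.2},{"slide":[0,0,0],"angular":[0,0,0],"claw":0.2}]' 20
python3 -m creep '[{"slide":[0,0,0.1],"angular":[0,0,0],"claw":0.2},{"slide":[0,0,0.1],"angular":[0,0,0],"claw":0.2},{"slide":[0,0,0],"angular":[0,0,0],"claw":0.2}]'
python3 -m creep '[{"slide":[0,0,0],"angular":[0,0,0],"claw":0},{"slide":[0,0,0],"angular":[0,0,0],"claw":-0.3},{"slide":[0,0,0],"angular":[0,0,0],"claw":-0.5},{"slide":[0,0,0],"angular":[0,0,0],"claw":-0.6},{"slide":[0,0,0],"angular":[0,0,0],"claw":-0.6},{"slide":[0,0,0],"angular":[0,0,0],"claw":-0.6}]' 20
python3 - <<'E'
from h import *
p=np.array([.4259,.0289,.0125]);s=dict(manip.sense());s['tcp_pos']=p;T=wristT(s);M=R.from_quat(s['tool_rot']).as_matrix()
for h in (0,.01,.02,.03): print(h,w2pix('wrist',[p+M@[x,0,-h] for x in (-.011,0,.011)],T)[:,1].round(0))
E
```

```text
t: 8.83
tcp_pos: [0.4258, 0.0289, -0.0027]
tool_rot: [0.87, 0.492, -0.0, -0.0]
force: [-0.9, 0.5, -0.4]
finger_gap: 0.601
gripper_force: 0.0
t: 9.08
tcp_pos: [0.4259, 0.0289, -0.0047]
tool_rot: [0.87, 0.492, -0.0, -0.0]
force: [-0.1, 0.6, 0.3]
finger_gap: 0.598
gripper_force: 0.0
t: 9.58
tcp_pos: [0.4251, 0.0291, -0.0045]
tool_rot: [0.87, 0.492, -0.001, -0.0]
force: [-1.6, 0.1, 4.5]
finger_gap: 0.294
gripper_force: 21.3
0 [278. 257. 236.]
0.01 [288. 266. 244.]
0.02 [298. 276. 252.]
0.03 [311. 287. 262.]
```

```bash

python3 -m creep '[{"slide":[0,0,0],"angular":[0,0,0],"claw":0.2},{"slide":[0,0,0],"angular":[0,0,0],"claw":0.2},{"slide":[0,0,0],"angular":[0,0,0],"claw":0.2},{"slide":[0,0,0.1],"angular":[0,0,0],"claw":0.2},{"slide":[0,0,0.1],"angular":[0,0,0],"claw":0.2},{"slide":[0,0,0.1],"angular":[0,0,0],"claw":0.2},{"slide":[0,0,0.1],"angular":[0,0,0],"claw":0.2},{"slide":[0,0,0],"angular":[0,0,0],"claw":0.2},{"slide":[0,0,0],"angular":[0,0,0],"claw":0.2}]' 20
python3 -m creep '[{"slide":[0,0,0],"angular":[0,0,0],"claw":0},{"slide":[0,0,0],"angular":[0,0,0],"claw":-0.3},{"slide":[0,0,0],"angular":[0,0,0],"claw":-0.5},{"slide":[0,0,0],"angular":[0,0,0],"claw":-0.6},{"slide":[0,0,0],"angular":[0,0,0],"claw":-0.6},{"slide":[0,0,0],"angular":[0,0,0],"claw":-0.6}]' 30
python3 -m creep '[{"slide":[0,0,0],"angular":[0,0,0],"claw":-0.8},{"slide":[0,0,0],"angular":[0,0,0],"claw":-0.8},{"slide":[0,0,0],"angular":[0,0,0],"claw":-0.8}]' 60
cat >> h.py <<'E'
LAMP=(.6636,.2009,.1912); BR=(.6589,-.2104,-.1276)
DY=0.
def cast(s=None):   # blank centre & yaw from grip
    s=s or manip.sense();M=R.from_quat(s['tool_rot']).as_matrix();th=np.arctan2(M[1,0],M[0,0])-np.pi/2
    c,sn=np.cos(th),np.sin(th);o=np.array([.045,DY]);p=s['tcp_pos']
    return p[0]+c*o[0]-sn*o[1],p[1]+sn*o[0]+c*o[1],th
def goc(frame,fx,fy,dth):   # target for blank centre at (fx,fy), yaw dth in the given frame
    X,Y,a=frame;th=a+dth;cx=X+np.cos(a)*fx-np.sin(a)*fy;cy=Y+np.sin(a)*fx+np.cos(a)*fy
    c,sn=np.cos(th),np.sin(th);o=np.array([.045,DY])
    print('blank now',np.round(cast(),4));go(cx-c*o[0]+sn*o[1],cy-sn*o[0]-c*o[1],manip.sense()['tcp_pos'][2],th+np.pi/2)
E
python3 - <<'E'
from h import *
s=manip.sense();T=wristT(s);print(cast())
cv2.imwrite('pics/w5.png',viewer.snapshot('wrist'))
im=cv2.imread('pics/w5.png');hsv=cv2.cvtColor(im,cv2.COLOR_BGR2HSV)
m=cv2.inRange(hsv,(5,150,80),(18,255,255))[:260];n=cv2.connectedComponentsWithStats(m);i=1+n[2][1:,4].argmax();print(n[2][i])
ys,xs=np.nonzero(n[1]==i);print(cv2.boxPoints(cv2.minAreaRect(np.c_[xs,ys].astype(np.float32))))
x,y,th=cast()
# predicted orange outer corners, pocket
L=[(-.058,.058),(.058,.058),(-.032,.032),(.032,.032)];c,sn=np.cos(th),np.sin(th)
print(w2pix('wrist',[(x+c*a-sn*b,y+sn*a+c*b,.021) for a,b in L],T).round(0))
E
```

```text
t: 10.33
tcp_pos: [0.4258, 0.0289, -0.0087]
tool_rot: [0.87, 0.492, -0.0, -0.0]
force: [0.5, -0.5, 0.2]
finger_gap: 0.599
gripper_force: 0.0
t: 10.83
tcp_pos: [0.4258, 0.0289, -0.0084]
tool_rot: [0.87, 0.492, -0.0, -0.0]
force: [-1.3, 0.9, 4.0]
finger_gap: 0.293
gripper_force: 30.4
t: 11.08
tcp_pos: [0.4258, 0.0289, -0.0083]
tool_rot: [0.87, 0.492, 0.0, 0.0]
force: [-0.5, -0.1, 5.5]
finger_gap: 0.284
gripper_force: 59.2
(np.float64(0.4643483883670148), np.float64(0.00576741137057752), np.float64(-0.5410293176472794))
[ 288  151  242   34 7708]
[[287.8341  182.8481 ]
 [288.00354 150.31773]
 [529.03345 151.5731 ]
 [528.864   184.10347]]
[[254. 143.]
 [560. 145.]
 [323. 211.]
 [486. 211.]]
```

```bash
python3 - <<'E'
from h import *
goc(LAMP,-.098,0,0)
E
```

```text
blank now [ 0.4644  0.0058 -0.5411]
t 11.13 tcp [ 0.4258  0.0289 -0.0083] psi 1.0297 tilt [ 0.  0. -1.] F [-0.4 -0.1  6. ] gap 0.285 gf 59.2
slide cm (tool axes now) [17.43  0.89  0.  ] turn z -0.7323
```

```bash

python3 -m creep '[{"slide":[1.0,0.05,0],"angular":[0,0,0],"claw":-0.8},{"slide":[1.8,0.1,0],"angular":[0,0,0],"claw":-0.8},{"slide":[1.8,0.1,0],"angular":[0,0,0],"claw":-0.8},{"slide":[1.8,0.1,0],"angular":[0,0,0],"claw":-0.8},{"slide":[2.2,0.1,0],"angular":[0,0,0],"claw":-0.8},{"slide":[2.2,0.1,0],"angular":[0,0,0],"claw":-0.8},{"slide":[2.2,0.1,0],"angular":[0,0,0],"claw":-0.8},{"slide":[1.8,0.1,0],"angular":[0,0,0],"claw":-0.8},{"slide":[1.6,0.1,0],"angular":[0,0,0],"claw":-0.8},{"slide":[1.0,0.04,0],"angular":[0,0,0],"claw":-0.8}]'
python3 -m creep '[{"slide":[0,0,0],"angular":[0,0,-0.06],"claw":-0.8},{"slide":[0,0,0],"angular":[0,0,-0.1],"claw":-0.8},{"slide":[0,0,0],"angular":[0,0,-0.1],"claw":-0.8},{"slide":[0,0,0],"angular":[0,0,-0.1],"claw":-0.8},{"slide":[0,0,0],"angular":[0,0,-0.1],"claw":-0.8},{"slide":[0,0,0],"angular":[0,0,-0.1],"claw":-0.8},{"slide":[0,0,0],"angular":[0,0,-0.1],"claw":-0.8},{"slide":[0,0,0],"angular":[0,0,-0.07],"claw":-0.8},{"slide":[0,0,0],"angular":[0,0,0],"claw":-0.8},{"slide":[0,0,0],"angular":[0,0,0],"claw":-0.8}]'
python3 - <<'E'
from h import *
goc(LAMP,-.098,0,0)
cv2.imwrite('pics/w6.png',viewer.snapshot('wrist'));im=viewer.snapshot('top')
cv2.imwrite('pics/t6.png',im);cv2.imwrite('pics/s6.png',viewer.snapshot('scene'))
w=cv2.imread('pics/w6.png');t=cv2.resize(im[120:270,150:330],(336,280));s=cv2.resize(cv2.imread('pics/s6.png')[130:280,230:410],(336,280))
cv2.imwrite('pics/c6.png',np.vstack([cv2.resize(w,(672,300))*0+cv2.resize(w,(672,300)),np.hstack([t,s])]))
E
```

```text
t: 11.97
tcp_pos: [0.5226, 0.1737, -0.0082]
tool_rot: [0.87, 0.493, -0.001, 0.0]
force: [-4.2, -6.7, 8.3]
finger_gap: 0.282
gripper_force: 59.9
t: 12.8
tcp_pos: [0.5238, 0.1733, -0.0082]
tool_rot: [0.638, 0.77, 0.0, 0.001]
force: [0.5, -1.3, 6.1]
finger_gap: 0.287
gripper_force: 60.0
blank now [0.568  0.1817 0.1881]
t 12.8 tcp [ 0.5238  0.1733 -0.0082] psi 1.7589 tilt [ 1.3e-03 -3.0e-04 -1.0e+00] F [ 0.5 -1.3  6.1] gap 0.287 gf 60.0
slide cm (tool axes now) [ 0.05 -0.05 -0.  ] turn z -0.0031
```

View pics/c6.png

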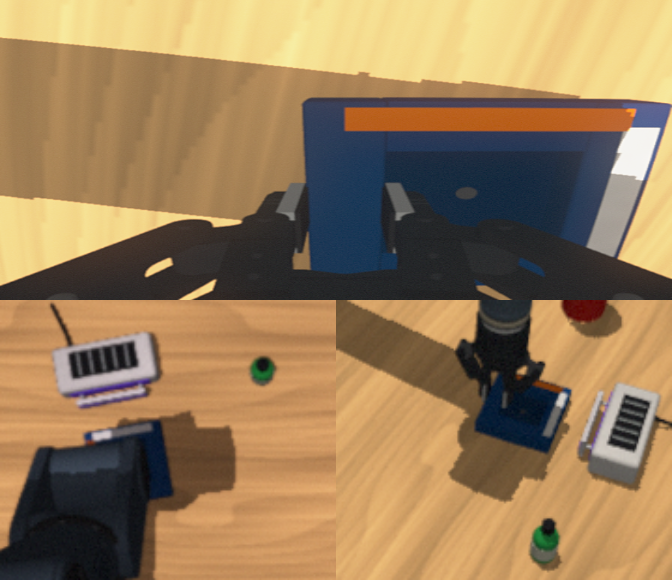

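The wrist view in the composite shows the wall gripped between the pads. The top and scene views show the blank square to the plate, about 4 cm off it and central to within ~4 mm. I'm pushing in now and reading the force.

```bash

python3 -m creep '[{"slide":[0,0.7,0],"angular":[0,0,0],"claw":-0.8},{"slide":[0,0.9,0],"angular":[0,0,0],"claw":-0.8},{"slide":[0,0.9,0],"angular":[0,0,0],"claw":-0.8},{"slide":[0,0.6,0],"angular":[0,0,0],"claw":-0.8},{"slide":[0,0.3,0],"angular":[0,0,0],"claw":-0.8},{"slide":[0,0,0],"angular":[0,0,0],"claw":-0.8},{"slide":[0,0,0],"angular":[0,0,0],"claw":-0.8}]'
python3 -m creep '[{"slide":[0,0.3,0],"angular":[0,0,0],"claw":-0.8},{"slide":[0,0,0],"angular":[0,0,0],"claw":-0.8},{"slide":[0,0,0],"angular":[0,0,0],"claw":-0.8}]'
python3 -m creep '[{"slide":[0,0.3,0],"angular":[0,0,0],"claw":-0.8},{"slide":[0,0,0],"angular":[0,0,0],"claw":-0.8},{"slide":[0,0,0],"angular":[0,0,0],"claw":-0.8}]'
python3 -m creep '[{"slide":[0,0.3,0],"angular":[0,0,0],"claw":-0.8},{"slide":[0,0,0],"angular":[0,0,0],"claw":-0.8},{"slide":[0,0,0],"angular":[0,0,0],"claw":-0.8}]'
python3 -m creep '[{"slide":[0,0.3,0],"angular":[0,0,0],"claw":-0.8},{"slide":[0,0,0],"angular":[0,0,0],"claw":-0.8},{"slide":[0,0,0],"angular":[0,0,0],"claw":-0.8}]'
python3 - <<'E'
from h import *
goc(LAMP,-.048,0,0)
cv2.imwrite('pics/s7.png',viewer.snapshot('scene'))
E
```

```text
t: 13.53
tcp_pos: [0.5489, 0.1792, -0.0084]
tool_rot: [0.638, 0.77, -0.006, -0.005]
force: [-10.4, -2.5, 14.7]
finger_gap: 0.286
gripper_force: 61.7
t: 13.78
tcp_pos: [0.5496, 0.1794, -0.0085]
tool_rot: [0.638, 0.77, -0.007, -0.007]
force: [-14.1, -3.7, 17.7]
finger_gap: 0.282
gripper_force: 62.0
t: 14.03
tcp_pos: [0.5537, 0.1802, -0.0084]
tool_rot: [0.638, 0.77, -0.006, -0.006]
force: [-13.3, -2.2, 16.8]
finger_gap: 0.283
gripper_force: 61.9
t: 14.28
tcp_pos: [0.5561, 0.1807, -0.0084]
tool_rot: [0.638, 0.77, -0.007, -0.006]
force: [-12.2, -3.6, 17.1]
finger_gap: 0.284
gripper_force: 61.9
t: 14.53
tcp_pos: [0.5596, 0.1814, -0.0084]
tool_rot: [0.638, 0.77, -0.006, -0.006]
force: [-12.0, -2.3, 17.9]
finger_gap: 0.28
gripper_force: 61.9
blank now [0.6038 0.1898 0.1881]
t 14.53 tcp [ 0.5596  0.1814 -0.0084] psi 1.7589 tilt [-0.0173 -0.0022 -0.9998] F [-12.   -2.3  17.9] gap 0.28 gf 61.9
slide cm (tool axes now) [-0.06  1.28 -0.02] turn z -0.0031
```

```bash

python3 -m creep '[{"slide":[0,0,-0.05],"angular":[0,0,0],"claw":-0.8},{"slide":[0,0,0],"angular":[0,0,0],"claw":-0.8},{"slide":[0,0,0],"angular":[0,0,0],"claw":-0.8}]'
python3 -m creep '[{"slide":[0,0,-0.05],"angular":[0,0,0],"claw":-0.8},{"slide":[0,0,0],"angular":[0,0,0],"claw":-0.8},{"slide":[0,0,0],"angular":[0,0,0],"claw":-0.8}]'
python3 - <<'E'
from h import *
goc(LAMP,-.048,0,0)
E
```

```text
t: 14.83
tcp_pos: [0.5626, 0.1818, -0.0084]
tool_rot: [0.638, 0.77, -0.004, -0.004]
force: [-7.6, -1.2, 10.1]
finger_gap: 0.287
gripper_force: 61.1
t: 15.08
tcp_pos: [0.5629, 0.1818, -0.0084]
tool_rot: [0.638, 0.77, -0.004, -0.004]
force: [-6.3, -1.2, 5.6]
finger_gap: 0.284
gripper_force: 60.7
blank now [0.6071 0.1902 0.1878]
t 15.08 tcp [ 0.5629  0.1818 -0.0084] psi 1.7586 tilt [-0.0111 -0.0013 -0.9999] F [-6.3 -1.2  5.6] gap 0.284 gf 60.7
slide cm (tool axes now) [-0.04  0.95 -0.01] turn z -0.0034
```

```bash

python3 -m creep '[{"slide":[0,0.3,0],"angular":[0,0,0],"claw":-0.8},{"slide":[0,0,-0.02],"angular":[0,0,0],"claw":-0.8},{"slide":[0,0,0],"angular":[0,0,0],"claw":-0.8}]'
python3 -m creep '[{"slide":[0,0.3,0],"angular":[0,0,0],"claw":-0.8},{"slide":[0,0,-0.02],"angular":[0,0,0],"claw":-0.8},{"slide":[0,0,0],"angular":[0,0,0],"claw":-0.8}]'
python3 -m creep '[{"slide":[0,0.3,0],"angular":[0,0,0],"claw":-0.8},{"slide":[0,0,0],"angular":[0,0,0],"claw":-0.8},{"slide":[0,0,0],"angular":[0,0,0],"claw":-0.8}]'
python3 -m creep '[{"slide":[0,0.3,0],"angular":[0,0,0],"claw":-0.8},{"slide":[0,0,0],"angular":[0,0,0],"claw":-0.8},{"slide":[0,0,0],"angular":[0,0,0],"claw":-0.8}]'
python3 - <<'E'
from h import *
goc(LAMP,-.048,0,0)
cv2.imwrite('pics/s8.png',viewer.snapshot('scene'));cv2.imwrite('pics/t8.png',viewer.snapshot('top'))
E
```

```text
t: 15.33
tcp_pos: [0.5649, 0.1821, -0.0084]
tool_rot: [0.638, 0.77, -0.005, -0.004]
force: [-6.9, -1.8, 6.2]
finger_gap: 0.281
gripper_force: 60.7
t: 15.58
tcp_pos: [0.5675, 0.1825, -0.0084]
tool_rot: [0.637, 0.77, -0.005, -0.005]
force: [-7.7, -1.4, 5.3]
finger_gap: 0.286
gripper_force: 60.6
t: 15.83
tcp_pos: [0.569, 0.1828, -0.0084]
tool_rot: [0.637, 0.771, -0.006, -0.006]
force: [-10.2, -2.6, 8.5]
finger_gap: 0.282
gripper_force: 60.8
t: 16.08
tcp_pos: [0.571, 0.1832, -0.0084]
tool_rot: [0.637, 0.771, -0.007, -0.006]
force: [-11.5, -3.3, 9.0]
finger_gap: 0.287
gripper_force: 60.9
blank now [0.6152 0.1916 0.1888]
t 16.08 tcp [ 0.571   0.1832 -0.0084] psi 1.7596 tilt [-0.0185 -0.0031 -0.9998] F [-11.5  -3.3   9. ] gap 0.287 gf 60.9
slide cm (tool axes now) [-0.02  0.13 -0.  ] turn z -0.0024
```

```bash

python3 -m creep '[{"slide":[0,0.3,-0.02],"angular":[0,0,0],"claw":-0.8},{"slide":[0,0,0],"angular":[0,0,0],"claw":-0.8},{"slide":[0,0,0],"angular":[0,0,0],"claw":-0.8}]'
python3 -m creep '[{"slide":[0,0.3,-0.02],"angular":[0,0,0],"claw":-0.8},{"slide":[0,0,0],"angular":[0,0,0],"claw":-0.8},{"slide":[0,0,0],"angular":[0,0,0],"claw":-0.8}]'
python3 -m creep '[{"slide":[0,0.3,-0.02],"angular":[0,0,0],"claw":-0.8},{"slide":[0,0,0],"angular":[0,0,0],"claw":-0.8},{"slide":[0,0,0],"angular":[0,0,0],"claw":-0.8}]'
python3 - <<'E'
from h import *
goc(LAMP,-.048,0,0)
cv2.imwrite('pics/s9.png',viewer.snapshot('scene'));cv2.imwrite('pics/t9.png',viewer.snapshot('top'))
# plate motion: lamp region difference between early and now
for a,b in (('s6','s8'),('s8','s9')):
    d=cv2.absdiff(cv2.imread(f'pics/{a}.png'),cv2.imread(f'pics/{b}.png'))[150:240,355:420].max(2);print(a,b,(d>25).sum())
E
```

```text
t: 16.43
tcp_pos: [0.5727, 0.1835, -0.0084]
tool_rot: [0.637, 0.771, -0.008, -0.007]
force: [-13.1, -5.0, 10.7]
finger_gap: 0.277
gripper_force: 61.0
t: 16.68
tcp_pos: [0.5726, 0.1835, -0.0084]
tool_rot: [0.637, 0.771, -0.011, -0.009]
force: [-16.9, -6.0, 13.4]
finger_gap: 0.282
gripper_force: 61.3
t: 16.93
tcp_pos: [0.5725, 0.1835, -0.0084]
tool_rot: [0.637, 0.771, -0.013, -0.011]
force: [-22.1, -7.1, 15.4]
finger_gap: 0.283
gripper_force: 61.7
blank now [0.6167 0.1919 0.1898]
t 16.93 tcp [ 0.5725  0.1835 -0.0084] psi 1.7606 tilt [-0.0333 -0.0062 -0.9994] F [-22.1  -7.1  15.4] gap 0.283 gf 61.7
slide cm (tool axes now) [-0.02 -0.03  0.  ] turn z -0.0014
s6 s8 738
s8 s9 208
```

Firm stop: the tip stays put while the force rises, at the expected home position. Next is a dwell, then drawing off.

```bash

for i in 1 2; do python3 -m creep '[{"slide":[0,0,0],"angular":[0,0,0],"claw":-0.8},{"slide":[0,0,0],"angular":[0,0,0],"claw":-0.8},{"slide":[0,0,0],"angular":[0,0,0],"claw":-0.8},{"slide":[0,0,0],"angular":[0,0,0],"claw":-0.8},{"slide":[0,0,0],"angular":[0,0,0],"claw":-0.8},{"slide":[0,0,0],"angular":[0,0,0],"claw":-0.8},{"slide":[0,0,0],"angular":[0,0,0],"claw":-0.8},{"slide":[0,0,0],"angular":[0,0,0],"claw":-0.8}]'; done
python3 -m creep '[{"slide":[0,-0.8,0],"angular":[0,0,0],"claw":-0.8},{"slide":[0,-1.5,0],"angular":[0,0,0],"claw":-0.8},{"slide":[0,-2,0],"angular":[0,0,0],"claw":-0.8},{"slide":[0,-2,0],"angular":[0,0,0],"claw":-0.8},{"slide":[0,-2,0],"angular":[0,0,0],"claw":-0.8},{"slide":[0,-1.5,0],"angular":[0,0,0],"claw":-0.8},{"slide":[0,-0.7,0],"angular":[0,0,0],"claw":-0.8},{"slide":[0,0,0],"angular":[0,0,0],"claw":-0.8},{"slide":[0,0,0],"angular":[0,0,0],"claw":-0.8}]'
python3 - <<'E'
from h import *
goc(LAMP,-.110,0,-np.pi/2)
s=manip.sense();T=wristT(s);cv2.imwrite('pics/w10.png',viewer.snapshot('wrist'));cv2.imwrite('pics/s10.png',viewer.snapshot('scene'))
d=cv2.absdiff(cv2.imread('pics/s6.png'),cv2.imread('pics/s10.png'))[150:240,375:420].max(2);print((d>25).sum())
E
```

```text
t: 17.7
tcp_pos: [0.5725, 0.1835, -0.0084]
tool_rot: [0.637, 0.771, -0.013, -0.011]
force: [-22.5, -7.8, 15.3]
finger_gap: 0.285
gripper_force: 61.6
t: 18.37
tcp_pos: [0.5726, 0.1835, -0.0084]
tool_rot: [0.637, 0.771, -0.013, -0.011]
force: [-21.0, -7.5, 16.2]
finger_gap: 0.286
gripper_force: 61.6
t: 19.12
tcp_pos: [0.4864, 0.1665, -0.007]
tool_rot: [0.638, 0.77, 0.0, 0.0]
force: [1.2, -0.1, -2.3]
finger_gap: 0.287
gripper_force: 59.7
blank now [0.5306 0.1749 0.1882]
t 19.12 tcp [ 0.4864  0.1665 -0.007 ] psi 1.759 tilt [ 5.e-04  2.e-04 -1.e+00] F [ 1.2 -0.1 -2.3] gap 0.287 gf 59.7
slide cm (tool axes now) [4.54 7.04 0.  ] turn z 1.5678
0
```

```bash
python3 - <<'E'
import cv2,numpy as np
for f in ('w5','w6','w10'):
    im=cv2.imread(f'pics/{f}.png');m=cv2.inRange(cv2.cvtColor(im,cv2.COLOR_BGR2HSV),(5,150,80),(18,255,255))[:260]
    n=cv2.connectedComponentsWithStats(m);i=1+n[2][1:,4].argmax();print(f,n[2][i],n[3][i])
E
python3 -m creep '[{"slide":[0,0,0],"angular":[0,0,0.068],"claw":-0.8},{"slide":[0,0,0],"angular":[0,0,0.1],"claw":-0.8},{"slide":[0,0,0],"angular":[0,0,0.1],"claw":-0.8},{"slide":[0,0,0],"angular":[0,0,0.1],"claw":-0.8},{"slide":[0,0,0],"angular":[0,0,0.1],"claw":-0.8},{"slide":[0,0,0],"angular":[0,0,0.1],"claw":-0.8},{"slide":[0,0,0],"angular":[0,0,0.1],"claw":-0.8},{"slide":[0,0,0],"angular":[0,0,0.1],"claw":-0.8}]'
python3 -m creep '[{"slide":[0,0,0],"angular":[0,0,0.1],"claw":-0.8},{"slide":[0,0,0],"angular":[0,0,0.1],"claw":-0.8},{"slide":[0,0,0],"angular":[0,0,0.1],"claw":-0.8},{"slide":[0,0,0],"angular":[0,0,0.1],"claw":-0.8},{"slide":[0,0,0],"angular":[0,0,0.1],"claw":-0.8},{"slide":[0,0,0],"angular":[0,0,0.1],"claw":-0.8},{"slide":[0,0,0],"angular":[0,0,0.1],"claw":-0.8},{"slide":[0,0,0],"angular":[0,0,0.1],"claw":-0.8},{"slide":[0,0,0],"angular":[0,0,0],"claw":-0.8},{"slide":[0,0,0],"angular":[0,0,0],"claw":-0.8}]'
python3 - <<'E'
from h import *
goc(LAMP,-.083,0,-np.pi/2)
s=manip.sense();T=wristT(s);cv2.imwrite('pics/w11.png',viewer.snapshot('wrist'))
im=cv2.imread(f'pics/w11.png');m=cv2.inRange(cv2.cvtColor(im,cv2.COLOR_BGR2HSV),(5,150,80),(18,255,255))[:260]
n=cv2.connectedComponentsWithStats(m);i=1+n[2][1:,4].argmax();print(n[2][i],n[3][i])
E
```

```text
w5 [ 288  151  242   34 7708] [406.2305397  167.12376751]
w6 [ 288  151  242   33 7644] [406.80546834 166.66705913]
w10 [ 288  151  244   34 7803] [407.52261951 167.47943099]
t: 19.88
tcp_pos: [0.4877, 0.1666, -0.0065]
tool_rot: [0.881, 0.473, 0.001, 0.0]
force: [0.1, 0.5, -3.9]
finger_gap: 0.285
gripper_force: 59.6
t: 20.72
tcp_pos: [0.4873, 0.1665, -0.0065]
tool_rot: [0.995, 0.097, 0.001, -0.0]
force: [0.1, 0.2, -2.9]
finger_gap: 0.286
gripper_force: 59.7
blank now [ 0.4959  0.1223 -1.3768]
t 20.72 tcp [ 0.4873  0.1665 -0.0065] psi 0.194 tilt [ 2.e-03  3.e-04 -1.e+00] F [ 0.1  0.2 -2.9] gap 0.286 gf 59.7
slide cm (tool axes now) [ 9.68 -4.5   0.02] turn z 0.0028
[ 288  151  244   35 7773] [406.91573395 167.55525537]
```

```bash

python3 -m creep '[{"slide":[0.6,-0.3,0],"angular":[0,0,0],"claw":-0.8},{"slide":[1.4,-0.7,0],"angular":[0,0,0],"claw":-0.8},{"slide":[1.9,-0.9,0],"angular":[0,0,0],"claw":-0.8},{"slide":[1.9,-0.9,0],"angular":[0,0,0],"claw":-0.8},{"slide":[1.9,-0.9,0],"angular":[0,0,0],"claw":-0.8},{"slide":[1.4,-0.6,0],"angular":[0,0,0],"claw":-0.8},{"slide":[0.6,-0.2,0],"angular":[0,0,0],"claw":-0.8},{"slide":[0,0,0],"angular":[0,0,0],"claw":-0.8},{"slide":[0,0,0],"angular":[0,0,0],"claw":-0.8}]' 100
python3 - <<'E'
from h import *
goc(LAMP,-.048,0,-np.pi/2)
s=manip.sense();T=wristT(s);cv2.imwrite('pics/w12.png',viewer.snapshot('wrist'))
cv2.imwrite('pics/t12.png',viewer.snapshot('top'))
im=cv2.imread('pics/w12.png')
# lamp's violet line & plate in wrist view
hsv=cv2.cvtColor(im,cv2.COLOR_BGR2HSV);m=cv2.inRange(hsv,(120,90,60),(150,255,255));n=cv2.connectedComponentsWithStats(m)
for st in sorted(n[2][1:].tolist(),key=lambda q:-q[4])[:4]: print(st)
for P in [(0,.052,.039),(0,-.052,.039),(0,.052,.003),(0,-.052,.003)]:
    X,Y,a=LAMP;print(P,w2pix('wrist',[(X+np.cos(a)*P[0]-np.sin(a)*P[1],Y+np.sin(a)*P[0]+np.cos(a)*P[1],P[2])],T).round(0))
E
```

```text
t: 21.52
tcp_pos: [0.5716, 0.2288, -0.007]
tool_rot: [0.995, 0.096, -0.001, 0.0]
force: [-0.4, -1.1, -3.5]
finger_gap: 0.268
gripper_force: 101.9
blank now [ 0.5802  0.1847 -1.3783]
t 21.52 tcp [ 0.5716  0.2288 -0.007 ] psi 0.1925 tilt [-1.7e-03 -4.0e-04 -1.0e+00] F [-0.4 -1.1 -3.5] gap 0.268 gf 101.9
slide cm (tool axes now) [ 3.71 -0.   -0.01] turn z 0.0013
[225, 0, 335, 20, 4509]
[251, 59, 297, 9, 1382]
(0, 0.052, 0.039) [[268.  56.]]
(0, -0.052, 0.039) [[593.  65.]]
(0, 0.052, 0.003) [[273.  67.]]
(0, -0.052, 0.003) [[526.  72.]]
```

```bash

python3 -m creep '[{"slide":[0.6,-0.1,0],"angular":[0,0,0],"claw":-0.8},{"slide":[0.8,-0.1,0],"angular":[0,0,0],"claw":-0.8},{"slide":[0.6,-0.1,0],"angular":[0,0,0],"claw":-0.8},{"slide":[0.6,0,0],"angular":[0,0,0],"claw":-0.8},{"slide":[0.5,0,0],"angular":[0,0,0],"claw":-0.8},{"slide":[0,0,0],"angular":[0,0,0],"claw":-0.8},{"slide":[0,0,0],"angular":[0,0,0],"claw":-0.8}]'
python3 -m creep '[{"slide":[0.3,0,0],"angular":[0,0,0],"claw":-0.8},{"slide":[0,0,0],"angular":[0,0,0],"claw":-0.8},{"slide":[0,0,0],"angular":[0,0,0],"claw":-0.8}]'
python3 -m creep '[{"slide":[0.2,0,0],"angular":[0,0,0],"claw":-0.8},{"slide":[0,0,0],"angular":[0,0,0],"claw":-0.8},{"slide":[0,0,0],"angular":[0,0,0],"claw":-0.8}]'
python3 -m creep '[{"slide":[0.2,0,0],"angular":[0,0,0],"claw":-0.8},{"slide":[0,0,0],"angular":[0,0,0],"claw":-0.8},{"slide":[0,0,0],"angular":[0,0,0],"claw":-0.8}]'
python3 - <<'E'
from h import *
goc(LAMP,-.048,0,-np.pi/2)
cv2.imwrite('pics/w13.png',viewer.snapshot('wrist'))
im=cv2.imread('pics/w13.png');m=cv2.inRange(cv2.cvtColor(im,cv2.COLOR_BGR2HSV),(5,150,80),(18,255,255))[:260]
n=cv2.connectedComponentsWithStats(m);i=1+n[2][1:,4].argmax();print(n[2][i],n[3][i])
E
```

```text
t: 22.2
tcp_pos: [0.6015, 0.2377, -0.0068]
tool_rot: [0.995, 0.096, -0.001, 0.0]
force: [-2.6, -1.1, -0.6]
finger_gap: 0.271
gripper_force: 102.0
t: 22.45
tcp_pos: [0.6042, 0.2382, -0.0069]
tool_rot: [0.995, 0.096, -0.001, 0.0]
force: [-3.8, -0.4, -1.5]
finger_gap: 0.268
gripper_force: 102.0
t: 22.7
tcp_pos: [0.6065, 0.2386, -0.0069]
tool_rot: [0.995, 0.096, -0.001, 0.0]
force: [-4.2, -0.9, -2.3]
finger_gap: 0.268
gripper_force: 102.0
t: 22.95
tcp_pos: [0.6084, 0.239, -0.0069]
tool_rot: [0.995, 0.096, -0.001, 0.0]
force: [-4.9, -1.1, -2.3]
finger_gap: 0.266
gripper_force: 102.0
blank now [ 0.617   0.1948 -1.3789]
t 22.95 tcp [ 0.6084  0.239  -0.0069] psi 0.1919 tilt [-1.9e-03 -4.0e-04 -1.0e+00] F [-4.9 -1.1 -2.3] gap 0.266 gf 102.0
slide cm (tool axes now) [-0.1   0.29  0.  ] turn z 0.0007
[ 288  151  243   34 7740] [406.75167959 167.5120155 ]
```

Now a firm push to the stop (about 10 N), then the dwell.

```bash

python3 -m creep '[{"slide":[0.1,0,0],"angular":[0,0,0],"claw":-0.8},{"slide":[0,0,0],"angular":[0,0,0],"claw":-0.8},{"slide":[0,0,0],"angular":[0,0,0],"claw":-0.8}]'
python3 -m creep '[{"slide":[0.15,0,0],"angular":[0,0,0],"claw":-0.8},{"slide":[0,0,0],"angular":[0,0,0],"claw":-0.8},{"slide":[0,0,0],"angular":[0,0,0],"claw":-0.8}]'
python3 -m creep '[{"slide":[0.15,0,0],"angular":[0,0,0],"claw":-0.8},{"slide":[0,0,0],"angular":[0,0,0],"claw":-0.8},{"slide":[0,0,0],"angular":[0,0,0],"claw":-0.8}]'
python3 -m creep '[{"slide":[0.1,0,0],"angular":[0,0,0],"claw":-0.8},{"slide":[0,0,0],"angular":[0,0,0],"claw":-0.8},{"slide":[0,0,0],"angular":[0,0,0],"claw":-0.8}]'
python3 - <<'E'
from h import *
goc(LAMP,-.048,0,-np.pi/2)
cv2.imwrite('pics/w14.png',viewer.snapshot('wrist'))
im=cv2.imread('pics/w14.png');m=cv2.inRange(cv2.cvtColor(im,cv2.COLOR_BGR2HSV),(5,150,80),(18,255,255))[:260]
n=cv2.connectedComponentsWithStats(m);i=1+n[2][1:,4].argmax();print(n[2][i],n[3][i])
ys,xs=np.nonzero(n[1]==i);print(cv2.minAreaRect(np.c_[xs,ys].astype(np.float32)))
E
```

```text
t: 23.25
tcp_pos: [0.6084, 0.239, -0.0069]
tool_rot: [0.995, 0.096, -0.002, 0.0]
force: [-6.9, -1.4, -0.3]
finger_gap: 0.267
gripper_force: 102.1
t: 23.5
tcp_pos: [0.6083, 0.2391, -0.007]
tool_rot: [0.995, 0.096, -0.004, 0.0]
force: [-8.0, -1.4, 0.9]
finger_gap: 0.268
gripper_force: 102.4
t: 23.75
tcp_pos: [0.6084, 0.2391, -0.0071]
tool_rot: [0.995, 0.096, -0.005, 0.001]
force: [-11.4, -2.4, 1.6]
finger_gap: 0.267
gripper_force: 102.6
t: 24.0
tcp_pos: [0.6083, 0.2391, -0.0071]
tool_rot: [0.995, 0.096, -0.006, 0.001]
force: [-11.3, -3.3, 4.7]
finger_gap: 0.271
gripper_force: 102.7
blank now [ 0.6169  0.1949 -1.3786]
t 24.0 tcp [ 0.6083  0.2391 -0.0071] psi 0.1922 tilt [-0.012  -0.0027 -0.9999] F [-11.3  -3.3   4.7] gap 0.271 gf 102.7
slide cm (tool axes now) [-0.1  0.3  0. ] turn z 0.001
[ 288  151  245   35 7811] [408.06119575 168.3885546 ]
((409.8687744140625, 168.4138641357422), (244.01744079589844, 32.80986022949219), 0.5405101776123047)
```

```bash

for i in 1 2; do python3 -m creep '[{"slide":[0,0,0],"angular":[0,0,0],"claw":-0.8},{"slide":[0,0,0],"angular":[0,0,0],"claw":-0.8},{"slide":[0,0,0],"angular":[0,0,0],"claw":-0.8},{"slide":[0,0,0],"angular":[0,0,0],"claw":-0.8},{"slide":[0,0,0],"angular":[0,0,0],"claw":-0.8},{"slide":[0,0,0],"angular":[0,0,0],"claw":-0.8},{"slide":[0,0,0],"angular":[0,0,0],"claw":-0.8},{"slide":[0,0,0],"angular":[0,0,0],"claw":-0.8}]'; done
python3 -m creep '[{"slide":[-0.6,0,0],"angular":[0,0,0],"claw":-0.8},{"slide":[-1.4,0,0],"angular":[0,0,0],"claw":-0.8},{"slide":[-1.8,0,0],"angular":[0,0,0],"claw":-0.8},{"slide":[-1.8,0,0],"angular":[0,0,0],"claw":-0.8},{"slide":[-1.4,0,0],"angular":[0,0,0],"claw":-0.8},{"slide":[-0.6,0,0],"angular":[0,0,0],"claw":-0.8},{"slide":[0,0,0],"angular":[0,0,0],"claw":-0.8},{"slide":[0,0,0],"angular":[0,0,0],"claw":-0.8}]'
python3 -m creep '[{"slide":[0,0,0],"angular":[0,0,0.04],"claw":-0.8},{"slide":[0,0,0],"angular":[0,0,0.08],"claw":-0.8},{"slide":[0,0,0],"angular":[0,0,0.08],"claw":-0.8},{"slide":[0,0,0],"angular":[0,0,0.08],"claw":-0.8},{"slide":[0,0,0],"angular":[0,0,0.04],"claw":-0.8},{"slide":[0,0,0],"angular":[0,0,0],"claw":-0.8},{"slide":[0,0,0],"angular":[0,0,0],"claw":-0.8}]'
python3 - <<'E'
from h import *
goc(BR,-.08,.05,-np.pi/2)
cv2.imwrite('pics/s15.png',viewer.snapshot('scene'))
d=cv2.absdiff(cv2.imread('pics/s6.png'),cv2.imread('pics/s15.png'))[150:240,375:420].max(2);print((d>25).sum())
im=viewer.snapshot('wrist');m=cv2.inRange(cv2.cvtColor(im,cv2.COLOR_BGR2HSV),(5,150,80),(18,255,255))[:260]
n=cv2.connectedComponentsWithStats(m);i=1+n[2][1:,4].argmax();print(n[2][i],n[3][i])
E
```

```text
t: 24.72
tcp_pos: [0.6083, 0.239, -0.0071]
tool_rot: [0.995, 0.096, -0.006, 0.001]
force: [-12.6, -4.1, 4.6]
finger_gap: 0.269
gripper_force: 102.7
t: 25.38
tcp_pos: [0.6083, 0.239, -0.0072]
tool_rot: [0.995, 0.096, -0.006, 0.001]
force: [-12.4, -3.4, 4.0]
finger_gap: 0.274
gripper_force: 102.7
t: 26.05
tcp_pos: [0.5422, 0.2261, -0.006]
tool_rot: [0.995, 0.096, 0.003, -0.0]
force: [0.4, 0.5, -2.5]
finger_gap: 0.268
gripper_force: 101.9
t: 26.63
tcp_pos: [0.5418, 0.226, -0.0063]
tool_rot: [0.998, -0.064, 0.002, -0.0]
force: [-0.6, 0.5, -2.4]
finger_gap: 0.271
gripper_force: 101.8
blank now [ 0.5361  0.1813 -1.698 ]
t 26.63 tcp [ 0.5418  0.226  -0.0063] psi -0.1272 tilt [ 3.4e-03  7.0e-04 -1.0e+00] F [-0.6  0.5 -2.4] gap 0.271 gf 101.8
slide cm (tool axes now) [ 9.16e+00  3.23e+01 -1.00e-02] turn z 0.0004
0
[ 288  151  244   35 7749] [406.99251516 167.47877145]
```

```bash

python3 -m creep '[{"slide":[0,1.0,0],"angular":[0,0,0],"claw":-0.8},{"slide":[0,2.0,0],"angular":[0,0,0],"claw":-0.8},{"slide":[0,3.0,0],"angular":[0,0,0],"claw":-0.8},{"slide":[0,3.0,0],"angular":[0,0,0],"claw":-0.8},{"slide":[0,3.0,0],"angular":[0,0,0],"claw":-0.8},{"slide":[0,3.0,0],"angular":[0,0,0],"claw":-0.8},{"slide":[0.5,3.0,0],"angular":[0,0,0],"claw":-0.8},{"slide":[1,3.0,0],"angular":[0,0,0],"claw":-0.8},{"slide":[1,3.0,0],"angular":[0,0,0],"claw":-0.8},{"slide":[1.2,3.0,0],"angular":[0,0,0],"claw":-0.8}]'
python3 -m creep '[{"slide":[1.5,2.5,0],"angular":[0,0,0],"claw":-0.8},{"slide":[1.5,1.2,0],"angular":[0,0,0],"claw":-0.8},{"slide":[1.5,0.6,0],"angular":[0,0,0],"claw":-0.8},{"slide":[1.0,0,0],"angular":[0,0,0],"claw":-0.8},{"slide":[0,0,0],"angular":[0,0,0],"claw":-0.8},{"slide":[0,0,0],"angular":[0,0,0],"claw":-0.8}]'
python3 - <<'E'
from h import *
goc(BR,0,0,-np.pi/2)
cv2.imwrite('pics/s16.png',viewer.snapshot('scene'));cv2.imwrite('pics/w16.png',viewer.snapshot('wrist'));cv2.imwrite('pics/t16.png',viewer.snapshot('top'))
E
```

```text
t: 27.57
tcp_pos: [0.5409, -0.0489, -0.0065]
tool_rot: [0.998, -0.064, -0.0, -0.0]
force: [-0.1, 0.2, -3.7]
finger_gap: 0.267
gripper_force: 101.9
t: 28.07
tcp_pos: [0.5902, -0.0971, -0.0067]
tool_rot: [0.998, -0.064, -0.0, -0.0]
force: [-0.4, -0.6, -3.4]
finger_gap: 0.267
gripper_force: 101.9
blank now [ 0.5845 -0.1417 -1.6992]
t 28.07 tcp [ 0.5902 -0.0971 -0.0067] psi -0.1284 tilt [-6.e-04  1.e-04 -1.e+00] F [-0.4 -0.6 -3.4] gap 0.267 gf 101.9
slide cm (tool axes now) [ 8.26  5.86 -0.01] turn z -0.0008
```

```bash

python3 -m creep '[{"slide":[0.8,0,0],"angular":[0,0,0],"claw":-0.8},{"slide":[1.5,0.4,0],"angular":[0,0,0],"claw":-0.8},{"slide":[1.5,1,0],"angular":[0,0,0],"claw":-0.8},{"slide":[1.5,1.2,0],"angular":[0,0,0],"claw":-0.8},{"slide":[1.0,1.2,0],"angular":[0,0,0],"claw":-0.8},{"slide":[0.5,0.7,0],"angular":[0,0,0],"claw":-0.8},{"slide":[0,0,0.05],"angular":[0,0,0],"claw":-0.8},{"slide":[0,0,0],"angular":[0,0,0],"claw":-0.8},{"slide":[0,0,0],"angular":[0,0,0],"claw":-0.8}]'
python3 -m creep '[{"slide":[0.5,0,0.03],"angular":[0,0,0],"claw":-0.8},{"slide":[0.3,0,0],"angular":[0,0,0],"claw":-0.8},{"slide":[0,0,0],"angular":[0,0,0],"claw":-0.8},{"slide":[0,0,0],"angular":[0,0,0],"claw":-0.8}]'
python3 -m creep '[{"slide":[0.2,0,0],"angular":[0,0,0],"claw":-0.8},{"slide":[0,0,0],"angular":[0,0,0],"claw":-0.8},{"slide":[0,0,0],"angular":[0,0,0],"claw":-0.8}]'
python3 -m creep '[{"slide":[0.2,0,0],"angular":[0,0,0],"claw":-0.8},{"slide":[0,0,0],"angular":[0,0,0],"claw":-0.8},{"slide":[0,0,0],"angular":[0,0,0],"claw":-0.8}]'
python3 -m creep '[{"slide":[0.2,0,0],"angular":[0,0,0],"claw":-0.8},{"slide":[0,0,0],"angular":[0,0,0],"claw":-0.8},{"slide":[0,0,0],"angular":[0,0,0],"claw":-0.8}]'
python3 - <<'E'
from h import *
goc(BR,0,0,-np.pi/2)
E
```

```text
t: 28.97
tcp_pos: [0.6509, -0.1486, -0.0076]
tool_rot: [0.998, -0.064, -0.001, -0.001]
force: [-0.6, 0.1, -3.6]
finger_gap: 0.266
gripper_force: 101.9
t: 29.3
tcp_pos: [0.6607, -0.1506, -0.0073]
tool_rot: [0.998, -0.064, 0.0, 0.0]
force: [0.4, 0.2, -2.9]
finger_gap: 0.274
gripper_force: 101.9
t: 29.55
tcp_pos: [0.6624, -0.1511, -0.0074]
tool_rot: [0.998, -0.064, 0.0, 0.0]
force: [-0.8, 0.1, -2.7]
finger_gap: 0.267
gripper_force: 101.9
t: 29.8
tcp_pos: [0.6634, -0.1512, -0.0077]
tool_rot: [0.998, -0.064, -0.001, -0.0]
force: [-2.2, 0.3, -3.0]
finger_gap: 0.266
gripper_force: 102.0
t: 30.05
tcp_pos: [0.6633, -0.1511, -0.0078]
tool_rot: [0.998, -0.064, -0.003, -0.001]
force: [-6.2, 0.1, 0.3]
finger_gap: 0.262
gripper_force: 102.3
blank now [ 0.6575 -0.1957 -1.6988]
t 30.05 tcp [ 0.6633 -0.1511 -0.0078] psi -0.128 tilt [-0.0066  0.0016 -1.    ] F [-6.2  0.1  0.3] gap 0.262 gf 102.3
slide cm (tool axes now) [ 0.32  1.44 -0.  ] turn z -0.0004
```

```bash

python3 -m creep '[{"slide":[-0.3,0,0],"angular":[0,0,0],"claw":-0.8},{"slide":[0,0.6,0],"angular":[0,0,0],"claw":-0.8},{"slide":[0,0.4,0],"angular":[0,0,0],"claw":-0.8},{"slide":[0,0,0],"angular":[0,0,0],"claw":-0.8},{"slide":[0,0,0],"angular":[0,0,0],"claw":-0.8}]'
python3 -m creep '[{"slide":[0,0.2,0],"angular":[0,0,0],"claw":-0.8},{"slide":[0,0,0],"angular":[0,0,0],"claw":-0.8},{"slide":[0,0,0],"angular":[0,0,0],"claw":-0.8}]'
python3 -m creep '[{"slide":[0,0.2,0],"angular":[0,0,0],"claw":-0.8},{"slide":[0,0,0],"angular":[0,0,0],"claw":-0.8},{"slide":[0,0,0],"angular":[0,0,0],"claw":-0.8}]'
python3 -m creep '[{"slide":[0,0.2,0],"angular":[0,0,0],"claw":-0.8},{"slide":[0,0,0],"angular":[0,0,0],"claw":-0.8},{"slide":[0,0,0],"angular":[0,0,0],"claw":-0.8}]'
python3 - <<'E'
from h import *
goc(BR,0,0,-np.pi/2)
E
```

```text
t: 30.47
tcp_pos: [0.662, -0.1621, -0.0074]
tool_rot: [0.998, -0.064, -0.0, 0.0]
force: [-1.0, -0.9, -2.4]
finger_gap: 0.271
gripper_force: 101.9
t: 30.72
tcp_pos: [0.6618, -0.1631, -0.0074]
tool_rot: [0.998, -0.064, 0.0, -0.0]
force: [-1.4, 0.8, -2.8]
finger_gap: 0.265
gripper_force: 101.9
t: 30.97
tcp_pos: [0.6616, -0.1632, -0.0074]
tool_rot: [0.998, -0.064, -0.0, -0.001]
force: [-0.8, 4.3, -0.7]
finger_gap: 0.265
gripper_force: 102.0
t: 31.22
tcp_pos: [0.6615, -0.1633, -0.0073]
tool_rot: [0.998, -0.064, -0.0, -0.002]
force: [0.5, 10.8, -2.0]
finger_gap: 0.27
gripper_force: 102.1
blank now [ 0.6557 -0.2079 -1.699 ]
t 31.22 tcp [ 0.6615 -0.1633 -0.0073] psi -0.1282 tilt [-1.0e-04  4.9e-03 -1.0e+00] F [ 0.5 10.8 -2. ] gap 0.27 gf 102.1
slide cm (tool axes now) [ 0.34  0.2  -0.  ] turn z -0.0006
```

```bash

python3 -m creep '[{"slide":[0.2,0,0.02],"angular":[0,0,0],"claw":-0.8},{"slide":[0,0,0],"angular":[0,0,0],"claw":-0.8},{"slide":[0,0,0],"angular":[0,0,0],"claw":-0.8}]'
python3 -m creep '[{"slide":[0.2,0,0.02],"angular":[0,0,0],"claw":-0.8},{"slide":[0,0,0],"angular":[0,0,0],"claw":-0.8},{"slide":[0,0,0],"angular":[0,0,0],"claw":-0.8}]' 
python3 -m creep '[{"slide":[0.1,0,0.02],"angular":[0,0,0],"claw":-0.8},{"slide":[0,0,0],"angular":[0,0,0],"claw":-0.8},{"slide":[0,0,0],"angular":[0,0,0],"claw":-0.8}]'
python3 - <<'E'
from h import *
goc(BR,0,0,-np.pi/2);print(manip.sense()['ft_torque'])
w=viewer.snapshot('wrist');cv2.imwrite('pics/w17.png',w)
s=manip.sense();T=wristT(s)
# bracket leg line (bright top) prediction vs picture: print predicted pixels of back leg inner top edge using contact-corrected origin
x,y,th=cast();c,sn=np.cos(th),np.sin(th)
f=lambda a,b,z:w2pix('wrist',[(x+c*a-sn*b,y+sn*a+c*b,z)],T)[0].round(0).tolist()
print('orange edge top L/R',f(-.058,.058,.021),f(.058,.058,.021),'leg inner top L/R',f(-.058,.058,.036),f(.058,.058,.036))
g=cv2.cvtColor(w,cv2.COLOR_BGR2GRAY)
for u in (300,340,380,420,460,500): 
    e=np.diff(g[60:160,u].astype(int));print(u,[(int(i)+60,int(e[i])) for i in np.argsort(-abs(e))[:6]])
E
```

```text
t: 31.47
tcp_pos: [0.6617, -0.1632, -0.0078]
tool_rot: [0.998, -0.064, -0.002, -0.003]
force: [-1.8, 9.6, 1.1]
finger_gap: 0.27
gripper_force: 102.2
t: 31.72
tcp_pos: [0.6616, -0.1632, -0.0079]
tool_rot: [0.998, -0.064, -0.004, -0.003]
force: [-7.1, 9.4, 3.1]
finger_gap: 0.266
gripper_force: 102.7
t: 31.97
tcp_pos: [0.6616, -0.1632, -0.0079]
tool_rot: [0.998, -0.064, -0.005, -0.003]
force: [-8.9, 9.3, 5.6]
finger_gap: 0.266
gripper_force: 102.9
blank now [ 0.6559 -0.2078 -1.6983]
t 31.97 tcp [ 0.6616 -0.1632 -0.0079] psi -0.1275 tilt [-0.0105  0.007  -0.9999] F [-8.9  9.3  5.6] gap 0.266 gf 102.9
slide cm (tool axes now) [ 0.33  0.22 -0.  ] turn z 0.0001
[1.37683115 1.19973537 0.02165599]
orange edge top L/R [254.0, 140.0] [562.0, 143.0] leg inner top L/R [250.0, 145.0] [592.0, 149.0]
300 [(145, -36), (146, -28), (150, 28), (126, -21), (134, 18), (151, 18)]
340 [(145, -31), (146, -26), (151, 23), (75, -22), (150, 22), (89, 19)]
380 [(145, -29), (151, 28), (146, -25), (150, 21), (126, -19), (134, 17)]
420 [(146, -33), (151, 26), (127, -19), (147, -18), (145, -17), (135, 16)]
460 [(143, -54), (135, 52), (142, -43), (146, -32), (152, 29), (147, -28)]
500 [(152, 53), (107, -48), (65, 38), (66, 34), (106, -30), (147, -23)]
```

Contact is flush on both legs and the edge lines are parallel to within ~0.006 rad. I'm relaxing the preload, then releasing and lifting.

```bash

python3 -m creep '[{"slide":[0,0,0],"angular":[0,0,0],"claw":-0.8},{"slide":[0,0,0],"angular":[0,0,0],"claw":-0.8},{"slide":[0,0,0],"angular":[0,0,0],"claw":-0.8},{"slide":[0,0,0],"angular":[0,0,0],"claw":-0.3},{"slide":[0,0,0],"angular":[0,0,0],"claw":0},{"slide":[0,0,0],"angular":[0,0,0],"claw":0.15},{"slide":[0,0,0],"angular":[0,0,0],"claw":0.15},{"slide":[0,0,0],"angular":[0,0,0],"claw":0.15},{"slide":[0,0,0],"angular":[0,0,0],"claw":0.15}]' 20
python3 -m creep '[{"slide":[0,0,-0.5],"angular":[0,0,0],"claw":0.15},{"slide":[0,0,-1],"angular":[0,0,0],"claw":0.15},{"slide":[0,0,-2],"angular":[0,0,0],"claw":0.15},{"slide":[0,0,-3],"angular":[0,0,0],"claw":0.15},{"slide":[0,0,-3],"angular":[0,0,0],"claw":0.15},{"slide":[0,0,-3],"angular":[0,0,0],"claw":0.15},{"slide":[0,0,-3],"angular":[0,0,0],"claw":0.15},{"slide":[0,0,-3],"angular":[0,0,0],"claw":0.15},{"slide":[0,0,0],"angular":[0,0,0],"claw":0.15},{"slide":[0,0,0],"angular":[0,0,0],"claw":0.15}]'
python3 - <<'E'
from h import *
s=manip.sense();T=wristT(s);w=viewer.snapshot('wrist');cv2.imwrite('pics/w18.png',w);cv2.imwrite('pics/s18.png',viewer.snapshot('scene'));cv2.imwrite('pics/t18.png',viewer.snapshot('top'))
def rect(n,im,T):
    hsv=cv2.cvtColor(im,cv2.COLOR_BGR2HSV)
    for nm,lo,hi in (('orange',(5,150,60),(18,255,255)),('blue',(105,120,25),(125,255,255))):
        m=cv2.inRange(hsv,lo,hi);c=cv2.connectedComponentsWithStats(m)
        W=None
        for i in sorted(range(1,c[0]),key=lambda i:-c[2][i,4])[:3]:
            ys,xs=np.nonzero(c[1]==i);b=cv2.boxPoints(cv2.minAreaRect(np.c_[xs,ys].astype(np.float32)));P=pix2w(n,b,.024,T);print(n,nm,b.round(0).tolist(),P[:,:2].round(4).tolist(),'mean',P.mean(0).round(4)[:2])
rect('wrist',w,T);print(s['tcp_pos'])
# distortion-aware check: predicted top corners for snug centre per contact
x,y,th=.6559,-.2078,-1.698;c,sn=np.cos(th),np.sin(th);print(w2pix('wrist',[(x+c*a-sn*b,y+sn*a+c*b,.024) for a,b in ((-.058,.058),(.058,.058),(.058,-.058),(-.058,-.058))],T).round(0).tolist())
d=cv2.absdiff(cv2.imread('pics/s6.png'),cv2.imread('pics/s18.png'))[150:240,375:420].max(2);print('plate diff',(d>25).sum())
E
```

```text
t: 32.77
tcp_pos: [0.6669, -0.1684, -0.0077]
tool_rot: [0.998, -0.064, 0.001, 0.0]
force: [-0.1, 0.8, -0.5]
finger_gap: 0.574
gripper_force: 0.0
t: 33.6
tcp_pos: [0.6679, -0.1685, 0.1809]
tool_rot: [0.998, -0.064, 0.003, 0.001]
force: [-0.3, -0.5, -0.5]
finger_gap: 0.572
gripper_force: 0.0
wrist orange [[283.0, 133.0], [385.0, 133.0], [385.0, 146.0], [283.0, 146.0]] [[0.7148, -0.1701], [0.7038, -0.2578], [0.6926, -0.2571], [0.7038, -0.1686]] mean [ 0.7037 -0.2134]
wrist orange [[523.0, 271.0], [523.0, 271.0], [523.0, 271.0], [523.0, 271.0]] [[0.5531, -0.3892], [0.5531, -0.3892], [0.5531, -0.3892], [0.5531, -0.3892]] mean [ 0.5531 -0.3892]
wrist orange [[509.0, 319.0], [509.0, 319.0], [509.0, 319.0], [509.0, 319.0]] [[0.4996, -0.3779], [0.4996, -0.3779], [0.4996, -0.3779], [0.4996, -0.3779]] mean [ 0.4996 -0.3779]
wrist blue [[313.0, 149.0], [386.0, 147.0], [389.0, 251.0], [316.0, 253.0]] [[0.6976, -0.194], [0.6914, -0.2582], [0.5933, -0.2556], [0.6004, -0.1861]] mean [ 0.6457 -0.2234]
wrist blue [[316.0, 211.0], [350.0, 167.0], [381.0, 190.0], [347.0, 234.0]] [[0.6419, -0.1908], [0.6784, -0.2249], [0.6533, -0.2509], [0.6153, -0.2169]] mean [ 0.6472 -0.2209]
wrist blue [[275.0, 158.0], [297.0, 158.0], [297.0, 232.0], [275.0, 232.0]] [[0.6943, -0.1603], [0.6918, -0.1794], [0.6237, -0.1711], [0.6263, -0.1509]] mean [ 0.659  -0.1654]
[ 0.66792045 -0.16851229  0.18092447]
[[268.0, 128.0], [402.0, 128.0], [392.0, 253.0], [270.0, 253.0]]
plate diff 16
```

```bash
python3 - <<'E'
from h import *
print(ticket.sign_off())
E
```

```text
the job is handed in; nothing more can be done
None
```

I cured the white edge and then the orange edge at the lamp, left the blank released against both bracket legs, and handed the job in at about 34 s; no verdict was returned, and the final seating rests on contact forces and image measurements.

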